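# Lay out and stack the ion-source parts for reassembly

### The job

Get the cleaned source parts ready for reassembly: put the steel spacer over the pin of the round flange, let go and press it down with the fingertips at about 10 N to be sure it lies flat, and only then put the orange insulator over it on the same pin, let go and press that down in the same way. Also lay the black square plate squarely in the square outline and the copper liner, arch upwards, along the long outline (these two at any time). Set every part down rather than dropping it, do not shift the amber jar, and leave everything released and at rest.

Things in the scene. Friction and masses are not known exactly. Their poses are not given: they have to be found in the camera images.
- spacer_mid (a point): Loose bright steel ring, 60 mm outside diameter, 22 mm bore, 16 mm high, about 0.3 kg, lying flat. The point is its centre, half-way up; z is its axis.
- insulator_mid (a point): Loose orange plastic ring, 50 mm outside diameter, 22 mm bore, 20 mm high, about 0.06 kg, lying flat. The point is its centre, half-way up; z is its axis.
- plate_mid (a point): Loose black square plate, 54 x 54 x 16 mm, about 0.09 kg, with a silver disc and four brass dots on top, lying flat. The point is its centre, half-way up; x and y are parallel to its sides, z up.
- liner_mid (a point): Loose copper liner, an arch (tunnel) standing on its two straight legs: 80 mm long (its x axis), 40 mm wide (its y axis), 34 mm high, about 0.15 kg. The outer sides are upright up to 14 mm, and round above. The point is on its middle plane, 16 mm above its underside; z up.
- flange_top (a point): Fixed round aluminium flange, 130 mm in diameter, 12 mm high, with an upright dark steel pin in its middle, 16 mm in diameter, standing 24 mm above the flange's upper face (the last 6 mm taper to 8 mm). The point is on the pin's axis at the height of the flange's upper face. With the spacer on, 8 mm of pin stand out of it; with the insulator on too, the pin ends 12 mm below its top. The rings have 3 mm of play all round on the pin.
- square_mark (a point): Fixed blue pad, 110 x 110 mm, 8 mm high, with a white square outline (58 mm inside) in its middle. The point is the outline's centre on the pad's upper face; x and y are parallel to its sides.
- long_mark (a point): Fixed blue pad, 130 x 90 mm, 8 mm high, with a white oblong outline (84 x 44 mm inside) in its middle. The point is the outline's centre on the pad's upper face; x is along its long side.
- jar_mid (a point): Amber glass jar with a white cap, 44 mm in diameter, 50 mm high, standing among the parts: not to be shifted. The point is its centre, half-way up.
Not all that is in view belongs to the job. Leave any green look-alike of the part that bears spacer_mid alone. Leave any red look-alike of the part that bears long_mark alone.

How it is judged:
By the outcome, as a careful person would: the job done as asked, in the order asked, and still so for the second after the job is handed in, with the robot touching nothing.
It also fails if it takes over 125 s, if anything falls off the work surface, if the arm or the gripper's body presses on something with over 40 N, if the wrist force passes 120 N, or if a joint passes its speed limit or range.

### The arm

A 6-joint arm with a two-finger parallel gripper is mounted at the origin on the work surface. World frame = base frame: x ahead of the robot, y to its left, z up, the work surface at z = 0. Lengths are in m, angles in rad, forces in N, time in s.
With the tool pointing down it reaches from about 0.35 to 0.725 m from the base axis. Payload 6 kg.
Tool frame: the origin (TCP) lies on the centre line of the jaws, within the pads' length; the fingertips stand 17 mm ahead of it and the grasp point (between the pads) lies 2 mm behind it (r.tips_ahead is the distance from the TCP to the fingertips, in m); z points along the fingers, y is the line along which they close (so a half turn about z gives the same grasp; the last joint's range is limited). The gripper opens to 85 mm and grips with 20 to 120 N. Pads are 22 mm wide; open, the fingers measure 114 mm over their backs; the gripper's body (76 mm by 85 mm) begins 54 mm behind the grasp point. The pads swing forward as they close: fully open they stand 13 mm farther back than shut.
Start: joints at [-0.874, 0.04, 0.085, 0, -1.615, -0.334], TCP at [0.213, -0.561, 0.248] pointing down, gripper open.
Joint ranges: [-2.56, 2.56], [-1.29, 2.01], [-1.08, 1.49], [-3.29, 1.98], [-2.81, -0.18], [-2.99, 2.99]. Speed limits (rad/s): [2.57, 2.57, 3.01, 3.14, 3.14, 3.14].

### API

Orientations are given as a 3x3 rotation matrix whose columns are the frame's x, y, z axes.
In Python, from workcell import r gives the robot as it stands. The module is installed in compiled form; this text tells all that it offers.
- The arm moves only by the tool servo_tool, never from a script. Its argument "plan" is a list of rows, each an object with "claw": the gripper command: -1 is shut, 1 is fully open, values between are in proportion; "linear": the shift along the tool's x, y, z as a fraction of full scale, a list of three; "roll": the turn about the tool's z as a fraction of full scale. In form: [{"claw": claw, "linear": [dx, dy, dz], "roll": roll}, ...]. A call has 1 to 12 rows; each row shifts and turns the commanded pose from where the row before left it, along the tool's axes as they then stand; what a row does not reach is not made up. Full scale, the value 1, is 0.03 m for a shift and 0.1 rad for a turn. A row lasts 1/12 s, in which the tool goes at most 41.7 mm and 7.16 degrees, less where a joint would pass 70% of its speed; a pose out of reach is approached as far as the arm can. A call with a number of a shift or a turn outside -1 to 1 is refused whole. A call with a gripper value outside its range is refused whole. The fingers move at their own pace and stop on an object; "newtons" is the grip in N (left out, the last holds). Time passes only in rows, so rows that do not move let the fingers close. It gives the time, the measured TCP pose, the force, the opening and the grip force at its end, in the units of the state.
- r.read_state(): the state, without advancing time (a new reading comes with each control period).
- r.get_image(name): name is "side" or "top"; returns the picture (480x640x3 uint8, red, green, blue); there is no depth.
- r.camera_params(name): a dict with "fov_y" (degrees; the focal length in pixels is half the picture's height over the tangent of half this angle, whatever the lens; pixels are square), "cx", "cy" (the principal point, pixels), "dist_coeffs" ([k1, k2, p1, p2, k3] as OpenCV has them; the pictures are not rectified), "rvec" (rotation vector, rad) and "tvec" (3), from world to camera coordinates, as OpenCV has them. Camera axes: x right, y down, z forward; pixel columns grow to the right and rows downward; lengths in m; the calibration is good to about 2 mm. A picture is of the moment at which its call begins. camera_params takes no time and is no camera call.
- r.job_done(): hands the job in; it is judged then, once.
Trained networks look in the newest picture that a camera, given by its name, has taken for a name from the list of things; names that differ only in an ending like _2 or _b are one class to them, and where a whole thing is asked for, a point or a joint stands for the part that bears it (a point fixed in the world has none). Each returns a list of dicts, best first, with "conf" (0 to 1); they miss things now and then, are a little off and sometimes report something else, mostly with a low value. They report only what shows in the picture. A call takes as long as a camera call. They do not tell look-alikes from the thing itself.
- r.look_for(name, camera): "centre" ([column, row] in pixels, amid what is visible of it).
The state is a dict: "time_s": time; "q": joint angles; "dq": joint speeds; "joint_efforts": joint torques, N m; "eef_pos": TCP position; "tcp_rot": TCP orientation; "ft_force": force on the tool from outside, world axes, zero at the start; "torque": the same for the moment, N m; "finger_gap": finger opening in m; "grasp_force": force on a finger pad.
Only numpy, scipy, OpenCV 4.12 (cv2) and the standard library are available. Lean on these libraries where they do the work, as an engineer would, in place of code of your own. Each camera call takes 0.05 s, during which the arm holds its last target. There are 200 camera calls.

## Working session

There is one attempt and no reset: what is moved stays moved. The work goes in short steps, Python scripts to look and compute and a tool call to move; the robot and the scene stay as the last step left them, time stands still between calls to the robot, and variables do not carry over. Pictures are saved under pics/ and viewed, at most 14 in all, crops included, and the job is handed in when it is done.

Besides the shell and the picture viewer there is one more tool, called after "Call:" as a command line: name --argument value ..., lists and objects as JSON in quotes. servo_tool: Moves the arm, as the interface text tells. Shift numbers are shares of 0.03 m and turn numbers shares of 0.1 rad, none past 1 either way. Its arguments: {"type":"object","properties":{"plan":{"type":"array"},"newtons":{"type":"number"}},"required":["plan"]}

```bash
mkdir -p pics; cat > h.py <<'E'
import numpy as np, cv2
from workcell import r
def cam(n):
    p=r.camera_params(n); f=240/np.tan(np.radians(p['fov_y'])/2)
    K=np.array([[f,0,p['cx']],[0,f,p['cy']],[0,0,1.]])
    return K,np.array(p['dist_coeffs'],float),np.array(p['rvec'],float),np.array(p['tvec'],float)
def w(n,px,z):
    K,d,rv,t=cam(n); R=cv2.Rodrigues(rv)[0]
    u=cv2.undistortPoints(np.array(px,float).reshape(-1,1,2),K,d).reshape(-1,2)
    ray=np.c_[u,np.ones(len(u))]@R; C=-R.T@t
    return C+ray*((z-C[2])/ray[:,2])[:,None]
def proj(n,P):
    K,d,rv,t=cam(n); return cv2.projectPoints(np.array(P,float).reshape(-1,1,3),rv,t,K,d)[0].reshape(-1,2)
def snap(n,f,crop=None,s=1):
    im=r.get_image(n)
    o=im if crop is None else im[crop[1]:crop[3],crop[0]:crop[2]]
    cv2.imwrite('pics/'+f,cv2.resize(o[...,::-1],None,fx=s,fy=s,interpolation=cv2.INTER_CUBIC)); return im
E
python3 - <<'E'
from h import *
snap('top','t0.png');snap('side','s0.png')
for c in('top','side'):
    K,d,rv,t=cam(c);print(c,-cv2.Rodrigues(rv)[0].T@t,K[0,0],d)
Z=dict(spacer_mid=.008,insulator_mid=.01,plate_mid=.008,liner_mid=.016,flange_top=.012,square_mark=.008,long_mark=.008,jar_mid=.025)
for n,z in Z.items():
  for c in('top','side'):
    for q in r.look_for(n,c)[:3]: print(n,c,np.round(q['centre']),round(q['conf'],2),w(c,q['centre'],z).round(3)[0])
E
```

```text
top [0.39808541 0.03772086 1.12943836] 545.269412770088 [-0.10473145  0.          0.          0.          0.        ]
side [ 0.2842206  -0.63349528  0.42913713] 440.4201592530505 [-0.05110556  0.          0.          0.          0.        ]
spacer_mid top [215. 310.] 0.73 [0.339 0.26  0.008]
spacer_mid side [287. 243.] 0.66 [0.463 0.183 0.008]
spacer_mid side [226. 234.] 0.57 [0.343 0.26  0.008]
insulator_mid top [417. 257.] 0.79 [ 0.443 -0.158  0.01 ]
insulator_mid side [330. 350.] 0.83 [ 0.447 -0.167  0.01 ]
plate_mid top [497. 242.] 0.98 [ 0.472 -0.326  0.008]
plate_mid side [391. 434.] 0.55 [ 0.471 -0.325  0.008]
liner_mid top [186. 254.] 0.95 [0.452 0.319 0.016]
liner_mid side [269. 215.] 0.8 [0.451 0.322 0.016]
flange_top top [440. 172.] 0.85 [ 0.621 -0.21   0.012]
flange_top side [451. 349.] 0.78 [ 0.616 -0.215  0.012]
square_mark side [386. 277.] 0.64 [0.611 0.001 0.008]
long_mark top [238. 168.] 0.66 [0.633 0.213 0.008]
long_mark top [157. 179.] 0.58 [0.612 0.384 0.008]
long_mark top [185. 254.] 0.24 [0.454 0.323 0.008]
long_mark side [326. 204.] 0.9 [0.611 0.379 0.008]
long_mark side [357. 231.] 0.82 [0.631 0.205 0.008]
jar_mid side [313. 281.] 0.63 [ 0.467 -0.005  0.025]
```

View pics/t0.png

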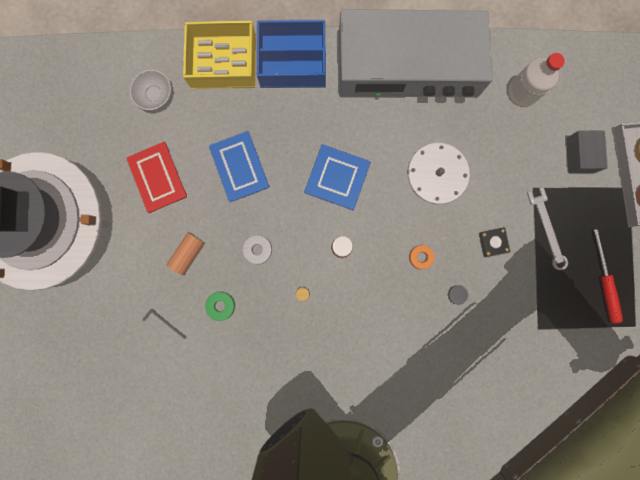

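View pics/s0.png

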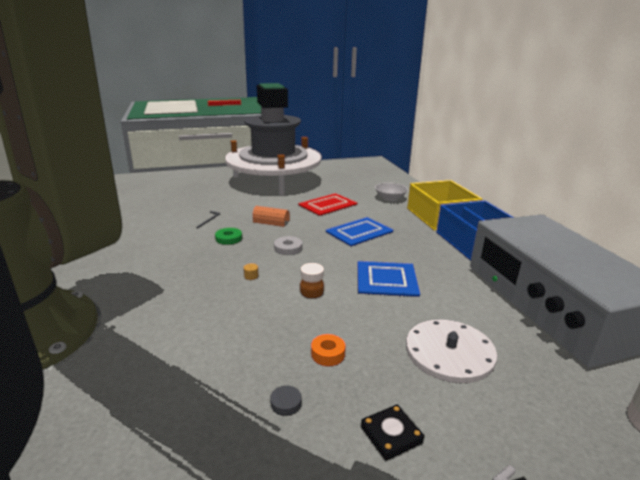

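The top view shows the grey spacer (257,250), insulator (422,257), plate (495,242), liner (186,254), jar (343,246), flange (440,172), the blue square pad (338,177) and the blue long pad (239,167). The green ring (220,306) and the red pad (157,177) are the look-alikes, so I leave them. Next I'll fit the silhouettes for precise poses.

```bash
cat > fit.py <<'E'
from h import *
from scipy.optimize import minimize
S=4
def circ(rad,z,n=48):
    a=np.linspace(0,2*np.pi,n,endpoint=False); return np.c_[rad*np.cos(a),rad*np.sin(a),np.full(n,z)]
def box(a,b,z0,z1): return np.array([[i*a/2,j*b/2,z] for i in(-1,1) for j in(-1,1) for z in(z0,z1)])
an=np.linspace(0,np.pi,20)
arch=np.array([[x,20*np.cos(t)/1000,.014+.02*np.sin(t)] for x in(-.04,.04) for t in an]+[[x,y,0] for x in(-.04,.04) for y in(-.02,.02)])
M=dict(spacer=np.r_[circ(.03,0),circ(.03,.016)],ins=np.r_[circ(.025,0),circ(.025,.02)],plate=box(.054,.054,0,.016),liner=arch,
 flange=np.r_[circ(.065,0),circ(.065,.012)],sq=box(.11,.11,0,.008),lg=box(.13,.09,0,.008),jar=np.r_[circ(.022,0),circ(.022,.05)])
def mask(im,kind,c,R):
    i=im.astype(int); r_,g,b=i[...,0],i[...,1],i[...,2]; m={'blue':(b>r_+50),'orange':(r_>b+50),'dark':(i.max(2)<75),'bright':(i.min(2)>165)}[kind]
    k=np.zeros(m.shape,np.uint8); cv2.circle(k,tuple(int(v) for v in c),R,1,-1)
    m=(m&(k>0)).astype(np.uint8)
    cs,_=cv2.findContours(m,cv2.RETR_EXTERNAL,cv2.CHAIN_APPROX_NONE); c=max(cs,key=cv2.contourArea)
    o=np.zeros_like(m); cv2.drawContours(o,[cv2.convexHull(c)],-1,1,-1); return o
def fit(cam_,m,name,x,y,th,z0=0,rot=True):
    big=cv2.resize(m*255,None,fx=S,fy=S,interpolation=cv2.INTER_LINEAR)>127
    def cost(p):
        t=p[2] if rot else 0
        R=np.array([[np.cos(t),-np.sin(t),0],[np.sin(t),np.cos(t),0],[0,0,1]])
        u=proj(cam_,M[name]@R.T+[p[0],p[1],z0])
        h=cv2.convexHull(((u+.5)*S-.5).astype(np.float32)).round().astype(int)
        o=np.zeros(big.shape,np.uint8); cv2.fillConvexPoly(o,h,1); return (big^(o>0)).sum()/big.sum()
    best=None
    for t in ([th] if not rot else th+np.arange(-.6,.7,.3)):
        s=np.array([[x,y,t],[x+.006,y,t],[x,y+.006,t],[x,y,t+.15]])
        q=minimize(cost,s[0],method='Nelder-Mead',options=dict(initial_simplex=s,xatol=1e-4,fatol=1e-5))
        if best is None or q.fun<best.fun: best=q
    return best.x.round(4),round(best.fun,3),int(m.sum())
E
python3 - <<'E'
from fit import *
im=r.get_image('top')
for n,k,c,R,z,th,rot in [('spacer','bright',(257,250),25,.008,0,0),('ins','orange',(422,257),25,.01,0,0),('plate','dark',(495,242),24,.008,0.1,1),
 ('liner','orange',(186,254),35,.016,-.6,1),('flange','bright',(440,172),42,.006,0,0),('sq','blue',(338,177),48,.004,.3,1),('lg','blue',(239,167),52,.004,.3,1),('jar','bright',(343,246),16,.05,0,0)]:
    p=w('top',c,z)[0]
    if n=='jar':
        print(n,w('top',np.argwhere(mask(im,k,c,R)).mean(0)[::-1],.05)); continue
    print(n,fit('top',mask(im,k,c,R),n,p[0],p[1],th,rot=rot))
print(im[250-9,257],im[280,300],im[150,440])
s=r.read_state();print(s['tcp_rot'],s['eef_pos'],s['finger_gap'],s['time_s'])
E
```

```text
spacer (array([0.4616, 0.1729, 0.0352]), np.float64(0.151), 608)
ins (array([ 0.4438, -0.1669,  0.091 ]), np.float64(0.042), 503)
plate (array([ 0.4735, -0.3203,  0.1655]), np.float64(0.123), 651)
liner (array([ 0.4555,  0.3225, -0.5703]), np.float64(0.038), 822)
flange (array([ 0.6203, -0.2077,  0.0242]), np.float64(0.036), 2939)
sq (array([ 0.6137,  0.0057, -0.3528]), np.float64(0.018), 2776)
lg (array([0.6387, 0.2128, 0.3593]), np.float64(0.02), 2638)
jar [[ 0.46593666 -0.00120839  0.05      ]]
[191 182 178] [159 154 146] [213 202 197]
[[-9.34914105e-01 -3.54874078e-01 -7.29624581e-05]
 [-3.54874084e-01  9.34914101e-01  9.33298352e-05]
 [ 3.50932917e-05  1.13147865e-04 -9.99999993e-01]] [ 0.21294155 -0.56092303  0.24825429] 0.08531901687398258 0.95
```

```bash
python3 - <<'E'
from fit import *
im=r.get_image('top'); sd=r.get_image('side')
def dark(c,R,t):
    g=im.max(2); m=np.zeros(g.shape,np.uint8); cv2.circle(m,c,R,1,-1); m=m&(g<t); return np.argwhere(m).mean(0)[::-1],m.sum()
c,n=dark((440,172),9,130); print('pin',c,n,w('top',c,.03))
c,n=dark((257,250),8,175); print('bore',c,n,w('top',c,.012))
# white outline centres
for nm,c,R,z in(('sq',(338,177),38,.008),('lg',(239,167),40,.008)):
    m=np.zeros(im.shape[:2],np.uint8); cv2.circle(m,c,R,1,-1); m=m&(im[...,0]>150)
    rc=cv2.minAreaRect(np.argwhere(m)[:,::-1].astype(np.float32)); q=w('top',cv2.boxPoints(rc),z); e=q[1]-q[0];e2=q[2]-q[1]
    print(nm,q.mean(0).round(4),np.hypot(*e[:2]),np.hypot(*e2[:2]),np.arctan2(e[1],e[0]),np.arctan2(e2[1],e2[0]))
M['ring']=circ(.03,.016)
i=im.astype(int)
for t in(168,172):
    k=np.zeros(i.shape[:2],np.uint8); cv2.circle(k,(257,250),22,1,-1); m=((i.min(2)>t)&(k>0)).astype(np.uint8)
    h=cv2.convexHull(np.argwhere(m)[:,::-1].astype(np.int32)); m[:]=0; cv2.fillConvexPoly(m,h,1); print('spacer',t,fit('top',m,'ring',.46,.175,0,rot=0))
for t in(90,110):
    k=np.zeros(i.shape[:2],np.uint8); cv2.circle(k,(495,242),24,1,-1); m=((i.max(2)<t)&(k>0)).astype(np.uint8)
    h=cv2.convexHull(np.argwhere(m)[:,::-1].astype(np.int32)); m[:]=0; cv2.fillConvexPoly(m,h,1); print('plate',t,fit('top',m,'plate',.473,-.322,.1))
o=[cv2.resize(im[a:a+80,b:b+80,::-1],(400,400),interpolation=cv2.INTER_CUBIC) for a,b in((210,217),(202,455))]
cv2.imwrite('pics/c1.png',np.hstack(o))
E
```

```text
pin [439.5 171.5] 50 [[ 0.61804399 -0.20445004  0.03      ]]
bore [256.32727273 249.19090909] 110 [[0.46241583 0.17350564 0.012     ]]
sq [0.6126 0.0039 0.008 ] 0.15866428696761917 0.15819366845727736 -0.7821043117704505 -2.3777021046726086
lg [0.636  0.2113 0.008 ] 0.16728834890868968 0.1702488585321206 -0.7768464483053934 -2.3714727942678246
spacer 168 (array([ 0.4626,  0.1724, -0.0353]), np.float64(0.136), 597)
spacer 172 (array([0.462 , 0.1729, 0.0222]), np.float64(0.171), 579)
plate 90 (array([ 0.4732, -0.3195,  0.1746]), np.float64(0.049), 703)
plate 110 (array([ 0.4708, -0.3249,  0.3861]), np.float64(0.263), 988)
```

View pics/c1.png

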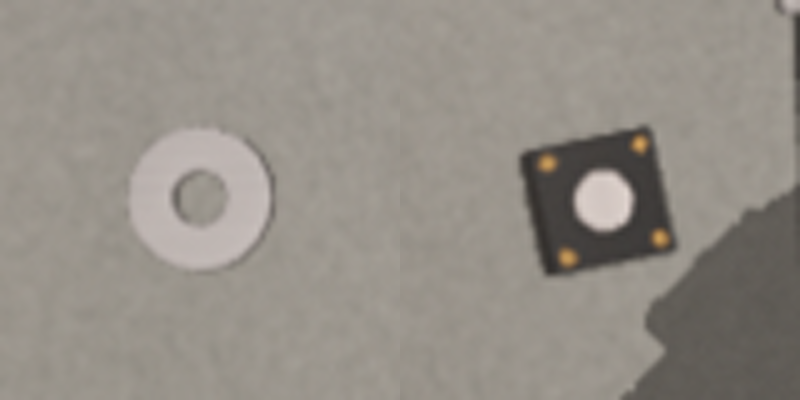

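The crop shows the spacer ring and the square plate clearly, and their fits agree. For the pads I'll use the blue outline fits. Now a helper that converts targets into move units.

```bash
cat > go.py <<'E'
import sys; from h import *
a=[float(v) for v in sys.argv[1:]]; s=r.read_state(); R=np.array(s['tcp_rot']); p=np.array(s['eef_pos'])
yaw=np.arctan2(R[1,1],R[0,1]); d=R.T@(np.array(a[:3])-p)/.03
print('pos',p.round(4),'yaw',round(yaw,3),'q6',round(s['q'][5],2),'t',s['time_s'],'tips',r.tips_ahead,'gap',round(s['finger_gap'],4),'F',np.round(s['ft_force'],1))
print('total units',d.round(3),'rows',round(abs(d).max()+.05,1))
if len(a)>3: print('roll units',round(-(a[3]-yaw)/.1,3))
E
python3 go.py .4732 -.3195 .12 1.746
```

```text
pos [ 0.2129 -0.5609  0.2483] yaw 1.934 q6 -0.33 t 1.05 tips 0.017 gap 0.0853 F [-1.  -0.7 -0.7]
total units [-10.968   4.445   4.275] rows 11.0
roll units 1.875
```

Call:
servo_tool --plan '[{"claw":1,"linear":[-0.914,0.37,0.356],"roll":0},{"claw":1,"linear":[-0.914,0.37,0.356],"roll":0},{"claw":1,"linear":[-0.914,0.37,0.356],"roll":0},{"claw":1,"linear":[-0.914,0.37,0.356],"roll":0},{"claw":1,"linear":[-0.914,0.37,0.356],"roll":0},{"claw":1,"linear":[-0.914,0.37,0.356],"roll":0},{"claw":1,"linear":[-0.914,0.37,0.356],"roll":0},{"claw":1,"linear":[-0.914,0.37,0.356],"roll":0},{"claw":1,"linear":[-0.914,0.37,0.356],"roll":0},{"claw":1,"linear":[-0.914,0.37,0.356],"roll":0},{"claw":1,"linear":[-0.914,0.37,0.356],"roll":0},{"claw":1,"linear":[-0.914,0.37,0.356],"roll":0}]' --newtons 40

```text
time_s: 2.05
eef_pos: [0.4742, -0.3184, 0.1198]
tcp_rot: [[-0.935, -0.355, 0.0], [-0.355, 0.935, -0.0], [-0.0, -0.0, -1.0]]
ft_force: [0.0, -1.2, 0.6]
finger_gap: 0.0854
grasp_force: 0.0
```

Call:
servo_tool --plan '[{"claw":1,"linear":[0,0,0.7],"roll":0.94},{"claw":1,"linear":[0,0,0.7],"roll":0.94},{"claw":1,"linear":[0,0,0],"roll":0}]'

```text
time_s: 2.3
eef_pos: [0.4714, -0.3178, 0.0732]
tcp_rot: [[-0.985, -0.171, -0.007], [-0.171, 0.985, 0.004], [0.006, 0.005, -1.0]]
ft_force: [-0.1, 0.4, -0.8]
finger_gap: 0.0853
grasp_force: 0.0
```

```bash
python3 go.py .4732 -.3195 .022 1.746
```

```text
pos [ 0.4714 -0.3178  0.0732] yaw 1.743 q6 -1.16 t 2.3 tips 0.017 gap 0.0853 F [-0.1  0.4 -0.8]
total units [-0.058 -0.074  1.705] rows 1.8
roll units -0.031
```

```bash
sed -i "s/'q6',round(s\['q'\]\[5\],2)/'q',np.round(s['q'],2)/" go.py; python3 go.py .4732 -.3195 .022 1.746
```

```text
pos [ 0.4714 -0.3178  0.0732] yaw 1.743 q [-0.24  0.01 -0.26 -0.   -1.3  -1.16] t 2.3 tips 0.017 gap 0.0853 F [-0.1  0.4 -0.8]
total units [-0.058 -0.074  1.705] rows 1.8
roll units -0.031
```

Call:
servo_tool --plan '[{"claw":1,"linear":[-0.05,-0.06,0.6],"roll":0},{"claw":1,"linear":[0,0,0.6],"roll":0},{"claw":1,"linear":[0,0,0.3],"roll":0},{"claw":1,"linear":[0,0,0],"roll":0}]'

```text
time_s: 2.63
eef_pos: [0.4738, -0.3209, 0.0315]
tcp_rot: [[-0.985, -0.175, -0.003], [-0.175, 0.985, 0.001], [0.003, 0.002, -1.0]]
ft_force: [-0.8, -0.2, -0.3]
finger_gap: 0.0855
grasp_force: 0.0
```

```bash
python3 go.py .4732 -.3195 .020 1.746; python3 -c "
from h import *
snap('side','s1.png',(290,330,490,480),4)"
```

```text
pos [ 0.4738 -0.3209  0.0315] yaw 1.747 q [-0.25  0.05 -0.3  -0.   -1.22 -1.15] t 2.6333 tips 0.017 gap 0.0855 F [-0.8 -0.2 -0.3]
total units [0.012 0.049 0.384] rows 0.4
roll units 0.009
```

View pics/s1.png

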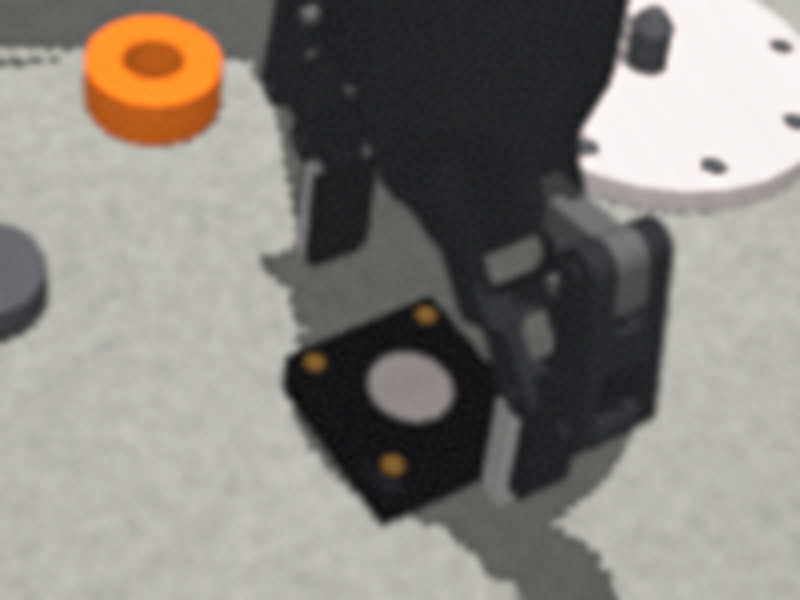

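Call:
servo_tool --plan '[{"claw":1,"linear":[0,0.04,0.28],"roll":0},{"claw":1,"linear":[0,0,0],"roll":0},{"claw":-1,"linear":[0,0,0],"roll":0},{"claw":-1,"linear":[0,0,0],"roll":0},{"claw":-1,"linear":[0,0,0],"roll":0},{"claw":-1,"linear":[0,0,0],"roll":0},{"claw":-1,"linear":[0,0,0],"roll":0},{"claw":-1,"linear":[0,0,0],"roll":0}]'

```text
time_s: 3.35
eef_pos: [0.4754, -0.3202, 0.0258]
tcp_rot: [[-0.985, -0.174, 0.001], [-0.174, 0.985, -0.001], [-0.001, -0.001, -1.0]]
ft_force: [-0.7, 0.1, 5.4]
finger_gap: 0.0524
grasp_force: 42.5
```

Call:
servo_tool --plan '[{"claw":-1,"linear":[0,0,-0.5],"roll":0},{"claw":-1,"linear":[0,0,-0.9],"roll":0},{"claw":-1,"linear":[0,0,-0.9],"roll":0},{"claw":-1,"linear":[0,0,-0.5],"roll":0},{"claw":-1,"linear":[0,0,0],"roll":0},{"claw":-1,"linear":[0,0,0],"roll":0}]'

```text
time_s: 3.85
eef_pos: [0.4751, -0.3198, 0.1088]
tcp_rot: [[-0.985, -0.174, 0.001], [-0.174, 0.985, 0.0], [-0.001, 0.0, -1.0]]
ft_force: [0.2, -0.7, -1.9]
finger_gap: 0.0522
grasp_force: 42.1
```

```bash
python3 go.py .6137 .0057 .075 1.218; python3 -c "
from h import *
snap('side','s2.png',(250,300,490,480),3)"
```

```text
pos [ 0.4751 -0.3198  0.1088] yaw 1.745 q [-0.24 -0.   -0.21 -0.   -1.36 -1.15] t 3.85 tips 0.017 gap 0.0522 F [ 0.2 -0.7 -1.9]
total units [-6.435  9.881  1.137] rows 9.9
roll units 5.274
```

View pics/s2.png

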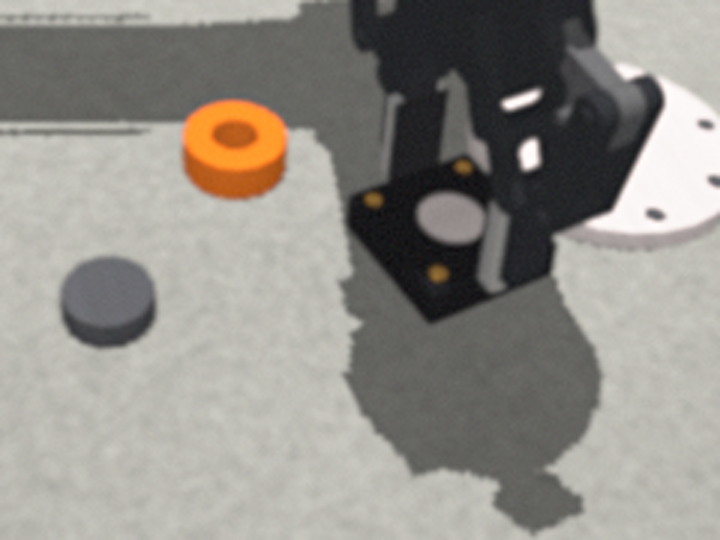

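Call:
servo_tool --plan '[{"claw":-1,"linear":[-0.54,0.82,0],"roll":0},{"claw":-1,"linear":[-0.54,0.82,0],"roll":0},{"claw":-1,"linear":[-0.54,0.82,0],"roll":0},{"claw":-1,"linear":[-0.54,0.82,0],"roll":0},{"claw":-1,"linear":[-0.54,0.82,0],"roll":0},{"claw":-1,"linear":[-0.54,0.82,0],"roll":0},{"claw":-1,"linear":[-0.54,0.82,0],"roll":0},{"claw":-1,"linear":[-0.54,0.82,0],"roll":0},{"claw":-1,"linear":[-0.54,0.82,0],"roll":0},{"claw":-1,"linear":[-0.54,0.82,0],"roll":0},{"claw":-1,"linear":[-0.54,0.82,0],"roll":0},{"claw":-1,"linear":[-0.54,0.82,0],"roll":0}]'

```text
time_s: 4.9
eef_pos: [0.6143, 0.006, 0.1063]
tcp_rot: [[-0.985, -0.174, -0.004], [-0.174, 0.985, -0.0], [0.004, 0.0, -1.0]]
ft_force: [1.2, 0.1, -0.9]
finger_gap: 0.0525
grasp_force: 42.2
```

Call:
servo_tool --plan '[{"claw":-1,"linear":[0,0,0.25],"roll":0.88},{"claw":-1,"linear":[0,0,0.25],"roll":0.88},{"claw":-1,"linear":[0,0,0.25],"roll":0.88},{"claw":-1,"linear":[0,0,0.25],"roll":0.88},{"claw":-1,"linear":[0,0,0.25],"roll":0.88},{"claw":-1,"linear":[0,0,0.25],"roll":0.88},{"claw":-1,"linear":[0,0,0],"roll":0},{"claw":-1,"linear":[0,0,0],"roll":0},{"claw":-1,"linear":[0,0,0],"roll":0}]'

```text
time_s: 5.65
eef_pos: [0.6147, 0.0044, 0.0632]
tcp_rot: [[-0.939, 0.344, -0.001], [0.344, 0.939, -0.0], [0.001, -0.001, -1.0]]
ft_force: [0.0, -0.8, -1.9]
finger_gap: 0.0523
grasp_force: 42.2
```

```bash
python3 go.py .6154 .0051 .0345 1.218
```

```text
pos [0.6147 0.0044 0.0632] yaw 1.22 q [ 0.33  0.14 -0.15 -0.   -1.28 -2.25] t 5.65 tips 0.017 gap 0.0523 F [ 0.  -0.8 -1.9]
total units [-0.015  0.029  0.956] rows 1.0
roll units 0.021
```

Call:
servo_tool --plan '[{"claw":-1,"linear":[-0.015,0.03,0.4],"roll":0.02},{"claw":-1,"linear":[0,0,0.25],"roll":0},{"claw":-1,"linear":[0,0,0.1],"roll":0},{"claw":-1,"linear":[0,0,0],"roll":0},{"claw":-1,"linear":[0,0,0],"roll":0},{"claw":-1,"linear":[0,0,0],"roll":0}]'

```text
time_s: 6.15
eef_pos: [0.6159, 0.0052, 0.0416]
tcp_rot: [[-0.938, 0.347, 0.0], [0.347, 0.938, -0.0], [-0.0, 0.0, -1.0]]
ft_force: [1.0, 0.5, -1.4]
finger_gap: 0.0522
grasp_force: 42.2
```

```bash
python3 go.py .6154 .0051 .0338 1.218; python3 -c "
from h import *
snap('side','s3.png',(290,190,490,340),4);i=snap('top','t3.png',(280,120,400,240),4)"
```

```text
pos [0.6159 0.0052 0.0416] yaw 1.216 q [ 0.33  0.15 -0.17  0.   -1.24 -2.26] t 6.15 tips 0.017 gap 0.0522 F [ 1.   0.5 -1.4]
total units [ 0.015 -0.011  0.259] rows 0.3
roll units -0.021
```

View pics/s3.png

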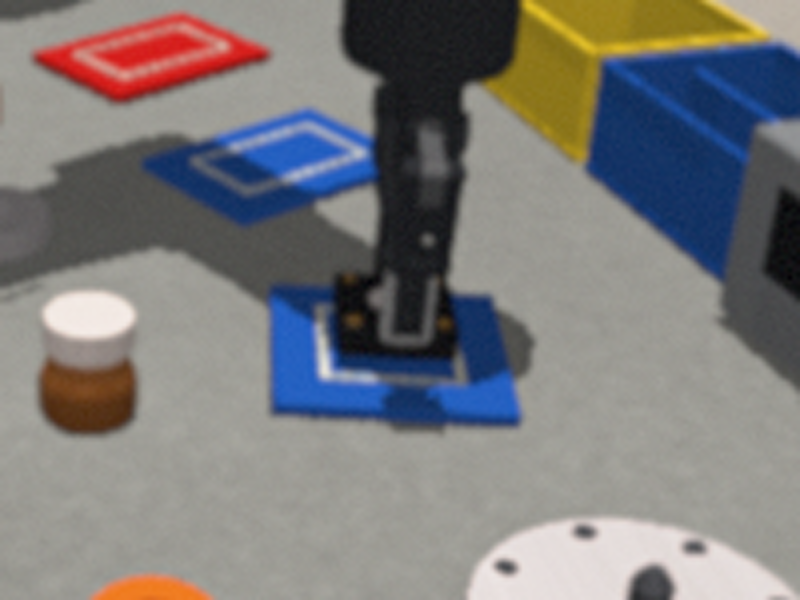

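Call:
servo_tool --plan '[{"claw":-1,"linear":[0,0,0.1],"roll":0},{"claw":-1,"linear":[0,0,0.08],"roll":0},{"claw":-1,"linear":[0,0,0.05],"roll":0},{"claw":-1,"linear":[0,0,0],"roll":0},{"claw":-1,"linear":[0,0,0],"roll":0},{"claw":-1,"linear":[0,0,0],"roll":0}]'

```text
time_s: 6.75
eef_pos: [0.6157, 0.0053, 0.0343]
tcp_rot: [[-0.938, 0.348, -0.0], [0.348, 0.938, 0.0], [0.0, -0.0, -1.0]]
ft_force: [-0.8, 0.0, -0.2]
finger_gap: 0.0524
grasp_force: 42.2
```

Call:
servo_tool --plan '[{"claw":-1,"linear":[0,0,0.02],"roll":0},{"claw":-1,"linear":[0,0,0.02],"roll":0},{"claw":-1,"linear":[0,0,0],"roll":0},{"claw":-1,"linear":[0,0,0],"roll":0},{"claw":-1,"linear":[0,0,0],"roll":0}]'

```text
time_s: 7.17
eef_pos: [0.6158, 0.0053, 0.0338]
tcp_rot: [[-0.938, 0.348, 0.0], [0.348, 0.938, 0.0], [-0.0, 0.0, -1.0]]
ft_force: [-3.2, 1.0, 5.3]
finger_gap: 0.0523
grasp_force: 42.9
```

Call:
servo_tool --plan '[{"claw":0.6,"linear":[0,0,0],"roll":0},{"claw":0.6,"linear":[0,0,0],"roll":0},{"claw":0.8,"linear":[0,0,0],"roll":0},{"claw":1,"linear":[0,0,0],"roll":0},{"claw":1,"linear":[0,0,-0.3],"roll":0},{"claw":1,"linear":[0,0,-0.8],"roll":0},{"claw":1,"linear":[0,0,-0.9],"roll":0},{"claw":1,"linear":[0,0,-0.9],"roll":0},{"claw":1,"linear":[0,0,0],"roll":0}]'

```text
time_s: 7.92
eef_pos: [0.6187, 0.0052, 0.1281]
tcp_rot: [[-0.938, 0.347, 0.011], [0.347, 0.938, 0.0], [-0.01, 0.004, -1.0]]
ft_force: [0.8, 0.3, 0.5]
finger_gap: 0.0856
grasp_force: 0.0
```

```bash
python3 go.py .4622 .173 .10 1.5
```

```text
pos [0.6187 0.0052 0.1281] yaw 1.216 q [ 0.33  0.1  -0.07  0.   -1.39 -2.26] t 7.9167 tips 0.017 gap 0.0856 F [0.8 0.3 0.5]
total units [6.843 3.43  0.884] rows 6.9
roll units -2.838
```

Call:
servo_tool --plan '[{"claw":1,"linear":[0.85,0.43,0.11],"roll":0},{"claw":1,"linear":[0.85,0.43,0.11],"roll":0},{"claw":1,"linear":[0.85,0.43,0.11],"roll":0},{"claw":1,"linear":[0.85,0.43,0.11],"roll":0},{"claw":1,"linear":[0.85,0.43,0.11],"roll":0},{"claw":1,"linear":[0.85,0.43,0.11],"roll":0},{"claw":1,"linear":[0.85,0.43,0.11],"roll":0},{"claw":1,"linear":[0.85,0.43,0.11],"roll":0},{"claw":1,"linear":[0,0,0.5],"roll":-0.95},{"claw":1,"linear":[0,0,0.5],"roll":-0.95},{"claw":1,"linear":[0,0,0.4],"roll":-0.94},{"claw":1,"linear":[0,0,0],"roll":0}]'

```text
time_s: 8.92
eef_pos: [0.459, 0.1725, 0.0496]
tcp_rot: [[-0.998, 0.068, -0.003], [0.068, 0.998, -0.001], [0.003, -0.002, -1.0]]
ft_force: [-0.3, 0.1, -0.3]
finger_gap: 0.0855
grasp_force: 0.0
```

Call:
servo_tool --plan '[{"claw":1,"linear":[0,0,0],"roll":0},{"claw":1,"linear":[0,0,0],"roll":0},{"claw":1,"linear":[0,0,0],"roll":0}]'

```text
time_s: 9.17
eef_pos: [0.461, 0.1732, 0.0531]
tcp_rot: [[-0.997, 0.073, 0.002], [0.073, 0.997, 0.001], [-0.001, 0.001, -1.0]]
ft_force: [-0.6, -0.2, -0.0]
finger_gap: 0.0858
grasp_force: 0.0
```

```bash
python3 go.py .4622 .173 .023 1.5; python3 - <<'E'
from fit import *
im=snap('top','t4.png',(220,120,400,270),4)
i=im.astype(int);k=np.zeros(i.shape[:2],np.uint8); cv2.circle(k,(336,175),24,1,-1); m=((i.max(2)<90)&(k>0)).astype(np.uint8)
h=cv2.convexHull(np.argwhere(m)[:,::-1].astype(np.int32)); m[:]=0; cv2.fillConvexPoly(m,h,1); print('plate',fit('top',m,'plate',.613,.006,-.35,z0=.008))
E
```

```text
pos [0.461  0.1732 0.0531] yaw 1.498 q [ 0.77 -0.19 -0.49  0.   -1.27 -2.41] t 9.1667 tips 0.017 gap 0.0858 F [-0.6 -0.2 -0. ]
total units [-0.039 -0.005  1.002] rows 1.1
roll units -0.025
plate (array([ 0.6145,  0.0056, -0.3575]), np.float64(0.089), 665)
```

View pics/t4.png

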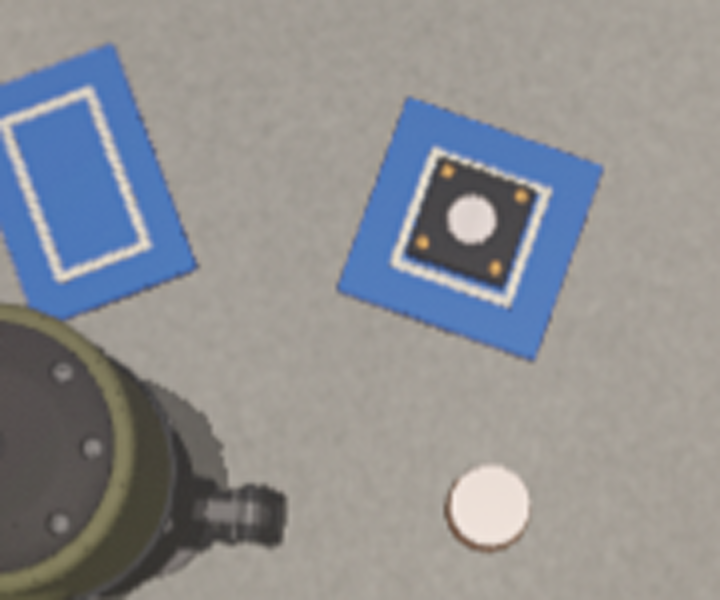

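The top view shows the plate squarely inside the white outline, centre about (338,175), with the fit within 1 mm. Next I grasp the spacer.

Call:
servo_tool --plan '[{"claw":1,"linear":[-0.03,0,0.5],"roll":0},{"claw":1,"linear":[0,0,0.35],"roll":0},{"claw":1,"linear":[0,0,0.1],"roll":0},{"claw":1,"linear":[0,0,0],"roll":0},{"claw":1,"linear":[0,0,0],"roll":0},{"claw":1,"linear":[0,0,0],"roll":0}]' --newtons 60

```text
time_s: 9.72
eef_pos: [0.4616, 0.1731, 0.0239]
tcp_rot: [[-0.997, 0.071, 0.001], [0.071, 0.997, 0.0], [-0.001, 0.0, -1.0]]
ft_force: [-0.2, 0.2, 0.0]
finger_gap: 0.0856
grasp_force: 0.0
```

Call:
servo_tool --plan '[{"claw":-1,"linear":[0,0,0],"roll":0},{"claw":-1,"linear":[0,0,0],"roll":0},{"claw":-1,"linear":[0,0,0],"roll":0},{"claw":-1,"linear":[0,0,0],"roll":0},{"claw":-1,"linear":[0,0,0],"roll":0},{"claw":-1,"linear":[0,0,0],"roll":0}]'

```text
time_s: 10.22
eef_pos: [0.4618, 0.1734, 0.025]
tcp_rot: [[-0.997, 0.071, 0.002], [0.071, 0.997, 0.001], [-0.002, 0.001, -1.0]]
ft_force: [-3.3, 0.0, 7.6]
finger_gap: 0.0563
grasp_force: 61.8
```

Call:
servo_tool --plan '[{"claw":-1,"linear":[0,0,-0.2],"roll":0},{"claw":-1,"linear":[0,0,-0.6],"roll":0},{"claw":-1,"linear":[0,0,-0.9],"roll":0},{"claw":-1,"linear":[0,0,-0.9],"roll":0},{"claw":-1,"linear":[0,0,-0.5],"roll":0},{"claw":-1,"linear":[0,0,0],"roll":0},{"claw":-1,"linear":[0,0,0],"roll":0},{"claw":-1,"linear":[0,0,0],"roll":0}]'

```text
time_s: 10.88
eef_pos: [0.4603, 0.1726, 0.1145]
tcp_rot: [[-0.997, 0.071, -0.003], [0.071, 0.997, -0.001], [0.003, -0.001, -1.0]]
ft_force: [0.3, -0.1, -3.1]
finger_gap: 0.0556
grasp_force: 64.4
```

```bash
python3 go.py .6195 -.2065 .12 1.5; python3 - <<'E'
from h import *
s=r.read_state(); c=proj('side',s['eef_pos'])[0].astype(int); print(c)
im=snap('side','s5.png',(c[0]-60,c[1]-45,c[0]+60,c[1]+45),5)
E
```

```text
pos [0.4603 0.1726 0.1145] yaw 1.499 q [ 0.77 -0.23 -0.41 -0.   -1.39 -2.41] t 10.8833 tips 0.017 gap 0.0556 F [ 0.3 -0.1 -3.1]
total units [ -6.194 -12.225  -0.189] rows 12.3
roll units -0.007
[286 197]
```

View pics/s5.png

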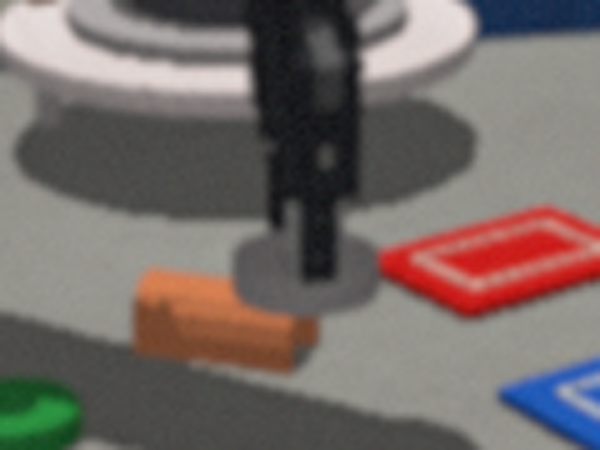

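The spacer is held, seen at (306,270) of this crop with the near finger at (318,250), so it sits about centred between the pads.

Call:
servo_tool --plan '[{"claw":-1,"linear":[-0.47,-0.94,0],"roll":0},{"claw":-1,"linear":[-0.47,-0.94,0],"roll":0},{"claw":-1,"linear":[-0.47,-0.94,0],"roll":0},{"claw":-1,"linear":[-0.47,-0.94,0],"roll":0},{"claw":-1,"linear":[-0.47,-0.94,0],"roll":0},{"claw":-1,"linear":[-0.47,-0.94,0],"roll":0},{"claw":-1,"linear":[-0.47,-0.94,0],"roll":0},{"claw":-1,"linear":[-0.47,-0.94,0],"roll":0},{"claw":-1,"linear":[-0.47,-0.94,0],"roll":0},{"claw":-1,"linear":[-0.47,-0.94,0],"roll":0},{"claw":-1,"linear":[-0.47,-0.94,0],"roll":0},{"claw":-1,"linear":[-0.47,-0.94,0],"roll":0}]'

```text
time_s: 11.93
eef_pos: [0.6055, -0.1782, 0.1139]
tcp_rot: [[-0.997, 0.071, -0.003], [0.071, 0.997, 0.0], [0.003, 0.0, -1.0]]
ft_force: [0.5, 0.7, -2.3]
finger_gap: 0.0554
grasp_force: 64.5
```

Call:
servo_tool --plan '[{"claw":-1,"linear":[-0.5,-0.95,0.3],"roll":0},{"claw":-1,"linear":[0,0,0.5],"roll":0},{"claw":-1,"linear":[0,0,0.3],"roll":0},{"claw":-1,"linear":[0,0,0],"roll":0},{"claw":-1,"linear":[0,0,0],"roll":0},{"claw":-1,"linear":[0,0,0],"roll":0},{"claw":-1,"linear":[0,0,0],"roll":0}]'

```text
time_s: 12.52
eef_pos: [0.6194, -0.2054, 0.0846]
tcp_rot: [[-0.998, 0.07, 0.002], [0.07, 0.998, -0.0], [-0.002, -0.0, -1.0]]
ft_force: [0.4, -0.8, -2.7]
finger_gap: 0.0559
grasp_force: 64.6
```

```bash
python3 go.py .6195 -.2065 .069; python3 - <<'E'
from h import *
s=r.read_state(); c=proj('side',[.62,-.207,.035])[0].astype(int); print(c)
im=snap('side','s6.png',(c[0]-70,c[1]-60,c[0]+70,c[1]+45),5)
E
```

```text
pos [ 0.6194 -0.2054  0.0846] yaw 1.501 q [-0.01  0.22 -0.02  0.   -1.33 -1.63] t 12.5167 tips 0.017 gap 0.0559 F [ 0.4 -0.8 -2.7]
total units [-0.005 -0.035  0.52 ] rows 0.6
[453 332]
```

View pics/s6.png

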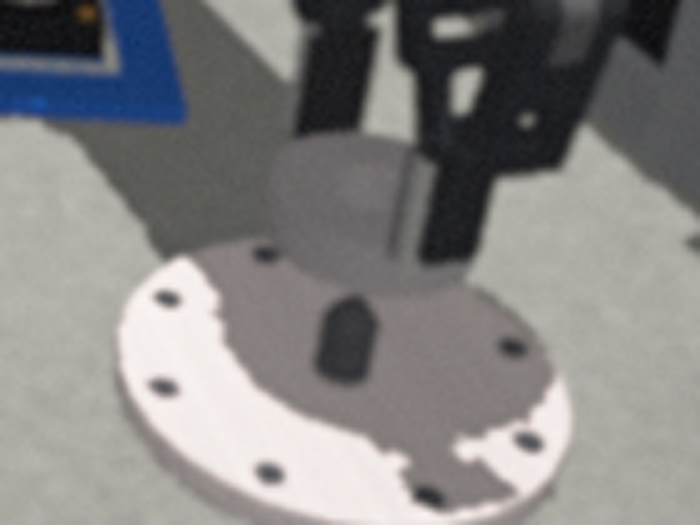

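```bash
python3 - <<'E'
from h import *
a=r.get_image('side')[290:355,425:500]; b=cv2.imread('pics/s5.png')
b=cv2.resize(b,(120,90),interpolation=cv2.INTER_AREA)[35:70,35:85]
P=proj('top',[.62,-.207,.06])[0].astype(int)
t=r.get_image('top')[P[1]-30:P[1]+35,P[0]-37:P[0]+38]
f=lambda im:cv2.resize(np.clip((im.astype(float)-30)*2.0,0,255).astype(np.uint8),(400,347),interpolation=cv2.INTER_CUBIC)
cv2.imwrite('pics/e.png',np.hstack([f(a[...,::-1]),f(t[...,::-1])]))
E
```

```text
(no output)
```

View pics/e.png

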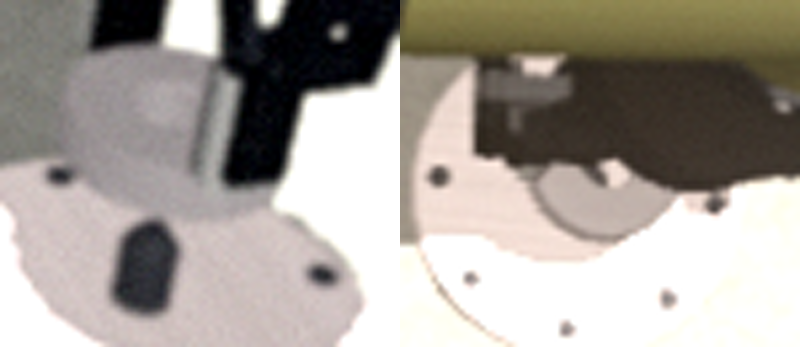

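```bash
python3 - <<'E'
from h import *
p=r.read_state()['eef_pos'];print(p)
print(proj('side',[[p[0],p[1],.076],[p[0],p[1],.06],[.6195,-.2065,.036],[.6195,-.2065,.012]]).round(1))
print(w('side',[455,308.8],.074), w('side',[452.6,332.5],.036))
E
```

```text
[ 0.61925505 -0.20566347  0.0843002 ]
[[457.  309. ]
 [455.1 318.3]
 [452.8 332.2]
 [450.1 345.2]]
[[ 0.61865374 -0.20201255  0.074     ]] [[ 0.61881449 -0.20707595  0.036     ]]
```

The bore at (160,100) in the left half agrees with its predicted pixel and the pin, and the ring is level. Now lowering.

Call:
servo_tool --plan '[{"claw":-1,"linear":[0.005,-0.035,0.3],"roll":0},{"claw":-1,"linear":[0,0,0.25],"roll":0},{"claw":-1,"linear":[0,0,0.2],"roll":0},{"claw":-1,"linear":[0,0,0.1],"roll":0},{"claw":-1,"linear":[0,0,0],"roll":0},{"claw":-1,"linear":[0,0,0],"roll":0}]'

```text
time_s: 13.17
eef_pos: [0.6185, -0.2073, 0.0573]
tcp_rot: [[-0.997, 0.071, -0.001], [0.071, 0.997, -0.0], [0.001, -0.0, -1.0]]
ft_force: [-0.4, -0.7, -1.4]
finger_gap: 0.056
grasp_force: 64.6
```

Call:
servo_tool --plan '[{"claw":-1,"linear":[-0.015,0.01,0.15],"roll":0},{"claw":-1,"linear":[0,0,0.15],"roll":0},{"claw":-1,"linear":[0,0,0.15],"roll":0},{"claw":-1,"linear":[0,0,0.08],"roll":0},{"claw":-1,"linear":[0,0,0],"roll":0},{"claw":-1,"linear":[0,0,0],"roll":0},{"claw":-1,"linear":[0,0,0],"roll":0}]'

```text
time_s: 13.75
eef_pos: [0.6192, -0.207, 0.042]
tcp_rot: [[-0.997, 0.071, 0.0], [0.071, 0.997, -0.0], [-0.0, -0.0, -1.0]]
ft_force: [-0.0, 0.4, -3.4]
finger_gap: 0.0559
grasp_force: 64.6
```

No contact force, so the bore is around the pin. The last 5 mm goes slowly.

Call:
servo_tool --plan '[{"claw":-1,"linear":[0,0,0.05],"roll":0},{"claw":-1,"linear":[0,0,0.05],"roll":0},{"claw":-1,"linear":[0,0,0.04],"roll":0},{"claw":-1,"linear":[0,0,0],"roll":0},{"claw":-1,"linear":[0,0,0],"roll":0},{"claw":-1,"linear":[0,0,0],"roll":0}]'

```text
time_s: 14.25
eef_pos: [0.6191, -0.2069, 0.0376]
tcp_rot: [[-0.997, 0.071, -0.0], [0.071, 0.997, 0.0], [0.0, 0.0, -1.0]]
ft_force: [0.8, 0.1, -2.9]
finger_gap: 0.0561
grasp_force: 64.6
```

Call:
servo_tool --plan '[{"claw":-1,"linear":[0,0,0.02],"roll":0},{"claw":-1,"linear":[0,0,0],"roll":0},{"claw":-1,"linear":[0,0,0],"roll":0}]'

```text
time_s: 14.5
eef_pos: [0.6192, -0.207, 0.0373]
tcp_rot: [[-0.997, 0.071, 0.0], [0.071, 0.997, -0.0], [-0.0, -0.0, -1.0]]
ft_force: [-1.1, 0.4, -1.5]
finger_gap: 0.0557
grasp_force: 64.9
```

Call:
servo_tool --plan '[{"claw":-1,"linear":[0,0,0.02],"roll":0},{"claw":-1,"linear":[0,0,0.015],"roll":0},{"claw":-1,"linear":[0,0,0],"roll":0},{"claw":-1,"linear":[0,0,0],"roll":0}]'

```text
time_s: 14.83
eef_pos: [0.6193, -0.207, 0.0372]
tcp_rot: [[-0.997, 0.071, 0.001], [0.071, 0.997, -0.0], [-0.001, -0.0, -1.0]]
ft_force: [-4.5, 1.1, 5.7]
finger_gap: 0.0559
grasp_force: 65.8
```

Call:
servo_tool --plan '[{"claw":0.7,"linear":[0,0,0],"roll":0},{"claw":0.8,"linear":[0,0,0],"roll":0},{"claw":1,"linear":[0,0,0],"roll":0},{"claw":1,"linear":[0,0,-0.3],"roll":0},{"claw":1,"linear":[0,0,-0.6],"roll":0},{"claw":0,"linear":[0,0,-0.6],"roll":0},{"claw":-0.41,"linear":[0,0,0],"roll":0},{"claw":-0.41,"linear":[0,0,0],"roll":0},{"claw":-0.41,"linear":[0,0,0],"roll":0},{"claw":-0.41,"linear":[0,0,0],"roll":0},{"claw":-0.41,"linear":[0,0,0],"roll":0}]' --newtons 40

```text
time_s: 15.75
eef_pos: [0.6186, -0.2069, 0.08]
tcp_rot: [[-0.997, 0.071, -0.002], [0.071, 0.997, 0.0], [0.002, 0.0, -1.0]]
ft_force: [1.1, -0.8, 0.4]
finger_gap: 0.0248
grasp_force: 0.0
```

```bash
python3 go.py .6192 -.2067 .050; python3 - <<'E'
from h import *
a=r.get_image('side')[285:375,390:510]
t=r.get_image('top'); P=proj('top',[.62,-.207,.03])[0].astype(int); t=t[P[1]-35:P[1]+40,P[0]-50:P[0]+50]
f=lambda im:cv2.resize(np.clip((im.astype(float)-20)*1.4,0,255).astype(np.uint8)[...,::-1],(400,300),interpolation=cv2.INTER_CUBIC)
cv2.imwrite('pics/e2.png',np.hstack([f(a),f(t)]))
E
```

```text
pos [ 0.6186 -0.2069  0.08  ] yaw 1.5 q [-0.02  0.22 -0.02 -0.   -1.33 -1.63] t 15.75 tips 0.017 gap 0.0248 F [ 1.1 -0.8  0.4]
total units [-0.02   0.007  0.998] rows 1.0
```

View pics/e2.png

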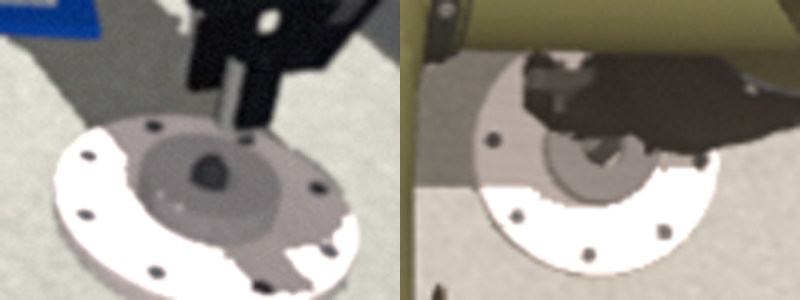

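The spacer lies flat on the flange with the pin showing at (210,172). Now I press it.

Call:
servo_tool --plan '[{"claw":-0.41,"linear":[-0.01,0,0.5],"roll":0},{"claw":-0.41,"linear":[0,0,0.35],"roll":0},{"claw":-0.41,"linear":[0,0,0.15],"roll":0},{"claw":-0.41,"linear":[0,0,0],"roll":0},{"claw":-0.41,"linear":[0,0,0],"roll":0},{"claw":-0.41,"linear":[0,0,0],"roll":0},{"claw":-0.41,"linear":[0,0,0.06],"roll":0},{"claw":-0.41,"linear":[0,0,0.04],"roll":0},{"claw":-0.41,"linear":[0,0,0.02],"roll":0},{"claw":-0.41,"linear":[0,0,0],"roll":0},{"claw":-0.41,"linear":[0,0,0],"roll":0}]'

```text
time_s: 16.77
eef_pos: [0.6194, -0.207, 0.0474]
tcp_rot: [[-0.997, 0.071, 0.0], [0.071, 0.997, 0.0], [-0.0, 0.0, -1.0]]
ft_force: [0.4, 1.0, 0.1]
finger_gap: 0.0255
grasp_force: 0.0
```

Call:
servo_tool --plan '[{"claw":-0.41,"linear":[0,0,0.04],"roll":0},{"claw":-0.41,"linear":[0,0,0.03],"roll":0},{"claw":-0.41,"linear":[0,0,0.03],"roll":0},{"claw":-0.41,"linear":[0,0,0],"roll":0},{"claw":-0.41,"linear":[0,0,0],"roll":0}]'

```text
time_s: 17.18
eef_pos: [0.6195, -0.207, 0.0451]
tcp_rot: [[-0.997, 0.071, 0.0], [0.071, 0.997, -0.0], [-0.0, -0.0, -1.0]]
ft_force: [-1.8, 0.6, 5.8]
finger_gap: 0.0256
grasp_force: 2.5
```

Call:
servo_tool --plan '[{"claw":-0.41,"linear":[0,0,0.02],"roll":0},{"claw":-0.41,"linear":[0,0,0],"roll":0},{"claw":-0.41,"linear":[0,0,0],"roll":0},{"claw":-0.41,"linear":[0,0,0],"roll":0}]'

```text
time_s: 17.52
eef_pos: [0.6195, -0.207, 0.045]
tcp_rot: [[-0.997, 0.071, 0.0], [0.071, 0.997, -0.0], [-0.0, -0.0, -1.0]]
ft_force: [-4.7, 1.8, 7.9]
finger_gap: 0.0253
grasp_force: 3.9
```

Call:
servo_tool --plan '[{"claw":-0.41,"linear":[0,0,0.015],"roll":0},{"claw":-0.41,"linear":[0,0,0],"roll":0},{"claw":-0.41,"linear":[0,0,0],"roll":0},{"claw":-0.41,"linear":[0,0,0],"roll":0}]'

```text
time_s: 17.85
eef_pos: [0.6195, -0.207, 0.045]
tcp_rot: [[-0.997, 0.071, 0.0], [0.071, 0.997, -0.0], [-0.0, -0.0, -1.0]]
ft_force: [-5.7, 2.9, 9.7]
finger_gap: 0.0252
grasp_force: 4.8
```

Pressed at about 10 N with the ring seated (tip height 28 mm, as expected). Next, lift and go to the insulator.

Call:
servo_tool --plan '[{"claw":-0.41,"linear":[0,0,-0.3],"roll":0},{"claw":-0.41,"linear":[0,0,-0.8],"roll":0},{"claw":-0.41,"linear":[0,0,-0.8],"roll":0},{"claw":1,"linear":[0.85,0.04,0],"roll":0},{"claw":1,"linear":[0.85,0.04,0],"roll":0},{"claw":1,"linear":[0.85,0.04,0],"roll":0},{"claw":1,"linear":[0.85,0.04,0],"roll":0},{"claw":1,"linear":[0.85,0.04,0],"roll":0},{"claw":1,"linear":[0.85,0.04,0],"roll":0},{"claw":1,"linear":[0,0,0],"roll":0},{"claw":1,"linear":[0,0,0],"roll":0}]'

```text
time_s: 18.77
eef_pos: [0.467, -0.1889, 0.101]
tcp_rot: [[-0.997, 0.071, 0.002], [0.071, 0.997, 0.0], [-0.002, 0.0, -1.0]]
ft_force: [0.6, 0.4, -0.1]
finger_gap: 0.0852
grasp_force: 0.0
```

```bash
python3 go.py .4438 -.1669 .06; python3 - <<'E'
from fit import *
im=r.get_image('top'); i=im.astype(int)
c=np.argwhere((i.min(2)>150)&((np.indices(i.shape[:2])-np.array([172,440])[:,None,None])**2).sum(0).__lt__(9**2))
g=i.max(2); P=proj('top',[.62,-.207,.036])[0].astype(int); print(P, i[P[1]-8:P[1]+9:2,P[0]-16:P[0]+17:2,1])
E
```

```text
pos [ 0.467  -0.1889  0.101 ] yaw 1.5 q [ 0.02 -0.19 -0.4  -0.   -1.36 -1.66] t 18.7667 tips 0.017 gap 0.0852 F [ 0.6  0.4 -0.1]
total units [0.825 0.676 1.364] rows 1.4
[441 169] [[210 211 208 178 181 182 181 182 182 181 182 180 182 201 208 207 207]
 [212 187 165 184 184 184 184 184 185 184 182 183 181 180 207 209 208]
 [213 141 180 180 181 181 181 174 172 179 182 180 179 177 186 211 210]
 [190 156 185 184 183 184 166 131  95 109 176 184 182 180 180 210 211]
 [180 160 181 180 180 182 149  86 107  93 114 181 182 179 178 208 210]
 [130 169 185 184 183 153  85  83 109  99 101 182 184 183 181 200 210]
 [136 157 186 184 183 178  80  89  90 115 117 176 183 182 181 202 207]
 [187 138 188 186 184 184 151  85 128 131 172 182 182 181 181 209 209]
 [213 113 178 189 187 186 185 185 184 183 185 185 185 183 188 211 211]]
```

Call:
servo_tool --plan '[{"claw":1,"linear":[0.41,0.34,0.4],"roll":0},{"claw":1,"linear":[0.41,0.34,0.5],"roll":0},{"claw":1,"linear":[0,0,0.5],"roll":0},{"claw":1,"linear":[0,0,0],"roll":0},{"claw":1,"linear":[0,0,0],"roll":0},{"claw":1,"linear":[0,0,0],"roll":0}]'

```text
time_s: 19.32
eef_pos: [0.4452, -0.1672, 0.0593]
tcp_rot: [[-0.997, 0.071, 0.001], [0.071, 0.997, -0.001], [-0.001, -0.001, -1.0]]
ft_force: [0.1, -0.3, 1.1]
finger_gap: 0.0859
grasp_force: 0.0
```

```bash
python3 go.py .4438 -.1669 .026
```

```text
pos [ 0.4452 -0.1672  0.0593] yaw 1.5 q [ 0.07 -0.25 -0.53  0.   -1.29 -1.71] t 19.3167 tips 0.017 gap 0.0859 F [ 0.1 -0.3  1.1]
total units [0.048 0.006 1.109] rows 1.2
```

Call:
servo_tool --plan '[{"claw":1,"linear":[0.04,0,0.6],"roll":0},{"claw":1,"linear":[0,0,0.4],"roll":0},{"claw":1,"linear":[0,0,0.2],"roll":0},{"claw":1,"linear":[0,0,0],"roll":0},{"claw":1,"linear":[0,0,0],"roll":0},{"claw":1,"linear":[0,0,0],"roll":0},{"claw":-1,"linear":[0,0,0],"roll":0},{"claw":-1,"linear":[0,0,0],"roll":0},{"claw":-1,"linear":[0,0,0],"roll":0},{"claw":-1,"linear":[0,0,0],"roll":0},{"claw":-1,"linear":[0,0,0],"roll":0},{"claw":-1,"linear":[0,0,0],"roll":0}]' --newtons 35

```text
time_s: 20.32
eef_pos: [0.4435, -0.1668, 0.0231]
tcp_rot: [[-0.997, 0.071, 0.001], [0.071, 0.997, -0.0], [-0.001, -0.0, -1.0]]
ft_force: [-0.1, 0.3, 4.6]
finger_gap: 0.048
grasp_force: 37.1
```

Call:
servo_tool --plan '[{"claw":-1,"linear":[0,0,-0.2],"roll":0},{"claw":-1,"linear":[0,0,-0.6],"roll":0},{"claw":-1,"linear":[0,0,-0.9],"roll":0},{"claw":-1,"linear":[0,0,-0.8],"roll":0},{"claw":-1,"linear":[0,0,-0.5],"roll":0},{"claw":-1,"linear":[0,0,0],"roll":0},{"claw":-1,"linear":[0,0,0],"roll":0},{"claw":-1,"linear":[0,0,0],"roll":0}]'

```text
time_s: 20.98
eef_pos: [0.4423, -0.1665, 0.1111]
tcp_rot: [[-0.997, 0.071, -0.002], [0.071, 0.997, 0.001], [0.002, 0.001, -1.0]]
ft_force: [-0.1, -0.1, -0.4]
finger_gap: 0.0478
grasp_force: 36.6
```

```bash
python3 go.py .6190 -.2067 .1
```

```text
pos [ 0.4423 -0.1665  0.1111] yaw 1.499 q [ 0.07 -0.28 -0.46 -0.   -1.4  -1.71] t 20.9833 tips 0.017 gap 0.0478 F [-0.1 -0.1 -0.4]
total units [-5.97  -0.918  0.358] rows 6.0
```

Call:
servo_tool --plan '[{"claw":-1,"linear":[-0.74,-0.115,0],"roll":0},{"claw":-1,"linear":[-0.74,-0.115,0],"roll":0},{"claw":-1,"linear":[-0.74,-0.115,0],"roll":0},{"claw":-1,"linear":[-0.74,-0.115,0],"roll":0},{"claw":-1,"linear":[-0.74,-0.115,0],"roll":0},{"claw":-1,"linear":[-0.74,-0.115,0],"roll":0},{"claw":-1,"linear":[-0.74,-0.115,0],"roll":0},{"claw":-1,"linear":[-0.74,-0.115,0.3],"roll":0},{"claw":-1,"linear":[0,0,0.4],"roll":0},{"claw":-1,"linear":[0,0,0.3],"roll":0},{"claw":-1,"linear":[0,0,0],"roll":0},{"claw":-1,"linear":[0,0,0],"roll":0}]'

```text
time_s: 21.98
eef_pos: [0.6169, -0.2067, 0.0809]
tcp_rot: [[-0.997, 0.071, -0.003], [0.071, 0.997, 0.0], [0.003, 0.0, -1.0]]
ft_force: [0.2, 0.1, -0.8]
finger_gap: 0.0478
grasp_force: 36.6
```

Call:
servo_tool --plan '[{"claw":-1,"linear":[0,0,0],"roll":0},{"claw":-1,"linear":[0,0,0],"roll":0},{"claw":-1,"linear":[0,0,0],"roll":0}]'

```text
time_s: 22.23
eef_pos: [0.6184, -0.2068, 0.0836]
tcp_rot: [[-0.997, 0.071, 0.002], [0.071, 0.997, -0.0], [-0.002, 0.0, -1.0]]
ft_force: [-0.3, 0.6, -0.1]
finger_gap: 0.0477
grasp_force: 36.6
```

```bash
python3 go.py .6190 -.2067 .055; python3 - <<'E'
from h import *
p=r.read_state()['eef_pos']; b=p[2]-.0231
im=r.get_image('side').astype(int); m=(im[...,0]>im[...,2]+60)&(im[...,0]>im[...,1]+30); m[:, :400]=0; m[:280]=0; m[400:]=0
q=np.argwhere(m)[:,::-1]; print(len(q),q.min(0),q.max(0))
a=np.linspace(0,6.28,60); c=np.c_[np.cos(a),np.sin(a),0*a]*.025
P=np.r_[proj('side',c+[p[0],p[1],b]),proj('side',c+[p[0],p[1],b+.02])]; print('pred',P.min(0).round(1),P.max(0).round(1))
E
```

```text
pos [ 0.6184 -0.2068  0.0836] yaw 1.5 q [-0.02  0.22 -0.02  0.   -1.33 -1.63] t 22.2333 tips 0.017 gap 0.0477 F [-0.3  0.6 -0.1]
total units [-0.018  0.006  0.954] rows 1.0
597 [439 297] [467 329]
pred [437.1 296.9] [476.  329.6]
```

Call:
servo_tool --plan '[{"claw":-1,"linear":[-0.01,0,0.35],"roll":0},{"claw":-1,"linear":[0,0,0.3],"roll":0},{"claw":-1,"linear":[0,0,0.15],"roll":0},{"claw":-1,"linear":[0,0,0.08],"roll":0},{"claw":-1,"linear":[0,0,0],"roll":0},{"claw":-1,"linear":[0,0,0],"roll":0},{"claw":-1,"linear":[0,0,0],"roll":0}]'

```text
time_s: 22.87
eef_pos: [0.6187, -0.207, 0.0563]
tcp_rot: [[-0.997, 0.071, 0.0], [0.071, 0.997, -0.0], [-0.0, -0.0, -1.0]]
ft_force: [0.4, -0.1, -0.6]
finger_gap: 0.0477
grasp_force: 36.6
```

Call:
servo_tool --plan '[{"claw":-1,"linear":[0,0,0.06],"roll":0},{"claw":-1,"linear":[0,0,0.04],"roll":0},{"claw":-1,"linear":[0,0,0],"roll":0},{"claw":-1,"linear":[0,0,0],"roll":0},{"claw":-1,"linear":[0,0,0],"roll":0}]'

```text
time_s: 23.28
eef_pos: [0.6185, -0.2069, 0.053]
tcp_rot: [[-0.997, 0.071, 0.0], [0.071, 0.997, 0.0], [-0.0, 0.0, -1.0]]
ft_force: [0.2, -0.2, -0.6]
finger_gap: 0.0477
grasp_force: 36.6
```

Call:
servo_tool --plan '[{"claw":-1,"linear":[0,0,0.035],"roll":0},{"claw":-1,"linear":[0,0,0.03],"roll":0},{"claw":-1,"linear":[0,0,0.02],"roll":0},{"claw":-1,"linear":[0,0,0],"roll":0},{"claw":-1,"linear":[0,0,0],"roll":0},{"claw":-1,"linear":[0,0,0],"roll":0}]'

```text
time_s: 23.78
eef_pos: [0.6186, -0.2069, 0.0511]
tcp_rot: [[-0.997, 0.071, 0.0], [0.071, 0.997, -0.0], [-0.0, -0.0, -1.0]]
ft_force: [-3.4, 1.8, 5.1]
finger_gap: 0.048
grasp_force: 37.2
```

Call:
servo_tool --plan '[{"claw":0.5,"linear":[0,0,0],"roll":0},{"claw":0.7,"linear":[0,0,0],"roll":0},{"claw":0.9,"linear":[0,0,0],"roll":0},{"claw":0.9,"linear":[0,0,-0.3],"roll":0},{"claw":0.9,"linear":[0,0,-0.6],"roll":0},{"claw":0,"linear":[0,0,-0.6],"roll":0},{"claw":-0.43,"linear":[0,0,0],"roll":0},{"claw":-0.43,"linear":[0,0,0],"roll":0},{"claw":-0.43,"linear":[0,0,0],"roll":0},{"claw":-0.43,"linear":[0,0,0],"roll":0},{"claw":-0.43,"linear":[0,0,0],"roll":0}]'

```text
time_s: 24.7
eef_pos: [0.618, -0.2068, 0.0943]
tcp_rot: [[-0.997, 0.071, -0.002], [0.071, 0.997, 0.0], [0.002, 0.0, -1.0]]
ft_force: [-0.3, 0.0, -0.2]
finger_gap: 0.0245
grasp_force: 0.0
```

```bash
python3 go.py .6188 -.2067 .068; python3 - <<'E'
from h import *
im=r.get_image('side').astype(int); m=(im[...,0]>im[...,2]+60)&(im[...,0]>im[...,1]+30); m[:, :400]=0; m[:280]=0; m[400:]=0
q=np.argwhere(m)[:,::-1]; print(len(q),q.min(0),q.max(0))
a=np.linspace(0,6.28,60); c=np.c_[np.cos(a),np.sin(a),0*a]*.025
P=np.r_[proj('side',c+[.6187,-.2069,.028]),proj('side',c+[.6187,-.2069,.048])]; print('pred',P.min(0).round(1),P.max(0).round(1))
E
```

```text
pos [ 0.618  -0.2068  0.0943] yaw 1.5 q [-0.02  0.21 -0.01 -0.   -1.35 -1.63] t 24.7 tips 0.017 gap 0.0245 F [-0.3  0.  -0.2]
total units [-0.026  0.006  0.877] rows 0.9
927 [436 316] [471 347]
pred [434.  315.3] [471.9 348.2]
```

The insulator sits where predicted, with vertical extent 316–347 px against 315–348 predicted, so it is seated. Now I press it.

Call:
servo_tool --plan '[{"claw":-0.43,"linear":[-0.01,0,0.45],"roll":0},{"claw":-0.43,"linear":[0,0,0.3],"roll":0},{"claw":-0.43,"linear":[0,0,0.12],"roll":0},{"claw":-0.43,"linear":[0,0,0],"roll":0},{"claw":-0.43,"linear":[0,0,0],"roll":0},{"claw":-0.43,"linear":[0,0,0],"roll":0},{"claw":-0.43,"linear":[0,0,0.05],"roll":0},{"claw":-0.43,"linear":[0,0,0.03],"roll":0},{"claw":-0.43,"linear":[0,0,0],"roll":0},{"claw":-0.43,"linear":[0,0,0],"roll":0},{"claw":-0.43,"linear":[0,0,0],"roll":0}]'

```text
time_s: 25.67
eef_pos: [0.6188, -0.2069, 0.0669]
tcp_rot: [[-0.997, 0.071, 0.0], [0.071, 0.997, 0.0], [-0.0, 0.0, -1.0]]
ft_force: [-0.5, 0.5, 0.3]
finger_gap: 0.0245
grasp_force: 0.0
```

Call:
servo_tool --plan '[{"claw":-0.43,"linear":[0,0,0.04],"roll":0},{"claw":-0.43,"linear":[0,0,0.04],"roll":0},{"claw":-0.43,"linear":[0,0,0.03],"roll":0},{"claw":-0.43,"linear":[0,0,0],"roll":0},{"claw":-0.43,"linear":[0,0,0],"roll":0},{"claw":-0.43,"linear":[0,0,0],"roll":0}]'

```text
time_s: 26.17
eef_pos: [0.619, -0.207, 0.0651]
tcp_rot: [[-0.997, 0.071, 0.001], [0.071, 0.997, -0.0], [-0.001, -0.0, -1.0]]
ft_force: [-3.0, 1.5, 6.8]
finger_gap: 0.0244
grasp_force: 3.2
```

Call:
servo_tool --plan '[{"claw":-0.43,"linear":[0,0,0.023],"roll":0},{"claw":-0.43,"linear":[0,0,0],"roll":0},{"claw":-0.43,"linear":[0,0,0],"roll":0},{"claw":-0.43,"linear":[0,0,0],"roll":0}]'

```text
time_s: 26.5
eef_pos: [0.619, -0.207, 0.0651]
tcp_rot: [[-0.998, 0.071, 0.001], [0.071, 0.998, -0.001], [-0.001, -0.001, -1.0]]
ft_force: [-3.2, 2.3, 9.0]
finger_gap: 0.0241
grasp_force: 4.6
```

Call:
servo_tool --plan '[{"claw":-0.43,"linear":[0,0,0.01],"roll":0},{"claw":-0.43,"linear":[0,0,0],"roll":0},{"claw":-0.43,"linear":[0,0,0],"roll":0},{"claw":-0.43,"linear":[0,0,0],"roll":0}]'

```text
time_s: 26.83
eef_pos: [0.619, -0.207, 0.0651]
tcp_rot: [[-0.998, 0.071, 0.001], [0.071, 0.998, -0.001], [-0.001, -0.001, -1.0]]
ft_force: [-5.3, 2.4, 10.4]
finger_gap: 0.0245
grasp_force: 5.2
```

Call:
servo_tool --plan '[{"claw":-0.43,"linear":[0,0,-0.3],"roll":0},{"claw":-0.43,"linear":[0,0,-0.8],"roll":0},{"claw":-0.43,"linear":[0,0,-0.8],"roll":0},{"claw":1,"linear":[0,0,0],"roll":0},{"claw":1,"linear":[0,0,0],"roll":0}]'

```text
time_s: 27.25
eef_pos: [0.6198, -0.2071, 0.1219]
tcp_rot: [[-0.997, 0.071, 0.004], [0.071, 0.997, -0.0], [-0.004, -0.0, -1.0]]
ft_force: [0.7, 0.2, -1.0]
finger_gap: 0.0475
grasp_force: 0.0
```

```bash
python3 go.py .4555 .3225 .12 -2.141
```

```text
pos [ 0.6198 -0.2071  0.1219] yaw 1.5 q [-0.02  0.2   0.03  0.   -1.4  -1.63] t 27.25 tips 0.017 gap 0.0475 F [ 0.7  0.2 -1. ]
total units [ 6.72  17.219  0.036] rows 17.3
roll units 36.406
```

Call:
servo_tool --plan '[{"claw":1,"linear":[0.37,0.95,0],"roll":0},{"claw":1,"linear":[0.37,0.95,0],"roll":0},{"claw":1,"linear":[0.37,0.95,0],"roll":0},{"claw":1,"linear":[0.37,0.95,0],"roll":0},{"claw":1,"linear":[0.37,0.95,0],"roll":0},{"claw":1,"linear":[0.37,0.95,0],"roll":0},{"claw":1,"linear":[0.37,0.95,0],"roll":0},{"claw":1,"linear":[0.37,0.95,0],"roll":0},{"claw":1,"linear":[0.37,0.95,0],"roll":0},{"claw":1,"linear":[0.37,0.95,0],"roll":0},{"claw":1,"linear":[0.37,0.95,0],"roll":0},{"claw":1,"linear":[0.37,0.95,0],"roll":0}]'

```text
time_s: 28.25
eef_pos: [0.5092, 0.1449, 0.1187]
tcp_rot: [[-0.997, 0.071, -0.001], [0.071, 0.997, -0.0], [0.001, -0.0, -1.0]]
ft_force: [-0.3, -0.3, 0.0]
finger_gap: 0.0855
grasp_force: 0.0
```

Call:
servo_tool --plan '[{"claw":1,"linear":[0.37,0.95,0],"roll":0},{"claw":1,"linear":[0.37,0.95,0],"roll":0},{"claw":1,"linear":[0.37,0.95,0],"roll":0},{"claw":1,"linear":[0.37,0.95,0],"roll":0},{"claw":1,"linear":[0.37,0.95,0],"roll":0},{"claw":1,"linear":[0.37,0.95,0],"roll":0},{"claw":1,"linear":[0,0,0],"roll":-0.95},{"claw":1,"linear":[0,0,0],"roll":-0.95},{"claw":1,"linear":[0,0,0],"roll":-0.95},{"claw":1,"linear":[0,0,0],"roll":-0.95},{"claw":1,"linear":[0,0,0],"roll":-0.95},{"claw":1,"linear":[0,0,0],"roll":-0.95}]'

```text
time_s: 29.25
eef_pos: [0.4556, 0.3188, 0.1185]
tcp_rot: [[-0.876, -0.483, -0.001], [-0.483, 0.876, -0.001], [0.002, -0.0, -1.0]]
ft_force: [0.1, -0.6, 0.1]
finger_gap: 0.0855
grasp_force: 0.0
```

Call:
servo_tool --plan '[{"claw":1,"linear":[0,0,0],"roll":-0.95},{"claw":1,"linear":[0,0,0],"roll":-0.95},{"claw":1,"linear":[0,0,0],"roll":-0.95},{"claw":1,"linear":[0,0,0],"roll":-0.95},{"claw":1,"linear":[0,0,0],"roll":-0.95},{"claw":1,"linear":[0,0,0],"roll":-0.95},{"claw":1,"linear":[0,0,0],"roll":-0.95},{"claw":1,"linear":[0,0,0],"roll":-0.95},{"claw":1,"linear":[0,0,0],"roll":-0.95},{"claw":1,"linear":[0,0,0],"roll":-0.95},{"claw":1,"linear":[0,0,0],"roll":-0.95},{"claw":1,"linear":[0,0,0],"roll":-0.95}]'

```text
time_s: 30.25
eef_pos: [0.4557, 0.3187, 0.1186]
tcp_rot: [[0.073, -0.997, -0.001], [-0.997, -0.073, -0.001], [0.001, 0.001, -1.0]]
ft_force: [-0.2, -0.0, 0.0]
finger_gap: 0.0854
grasp_force: 0.0
```

Call:
servo_tool --plan '[{"claw":1,"linear":[0,0,0],"roll":-0.95},{"claw":1,"linear":[0,0,0],"roll":-0.95},{"claw":1,"linear":[0,0,0],"roll":-0.95},{"claw":1,"linear":[0,0,0],"roll":-0.95},{"claw":1,"linear":[0,0,0],"roll":-0.95},{"claw":1,"linear":[0,0,0],"roll":-0.95},{"claw":1,"linear":[0,0,0],"roll":-0.95},{"claw":1,"linear":[0,0,0],"roll":-0.95},{"claw":1,"linear":[0,0,0],"roll":-0.95},{"claw":1,"linear":[0,0,0],"roll":-0.72},{"claw":1,"linear":[0,0,0],"roll":0},{"claw":1,"linear":[0,0,0],"roll":0}]'

```text
time_s: 31.25
eef_pos: [0.4557, 0.3188, 0.1188]
tcp_rot: [[0.837, -0.546, -0.001], [-0.546, -0.837, -0.001], [-0.0, 0.001, -1.0]]
ft_force: [-0.1, -0.0, 0.1]
finger_gap: 0.0851
grasp_force: 0.0
```

```bash
python3 go.py .4555 .3225 .06 -2.141
```

```text
pos [0.4557 0.3188 0.1188] yaw -2.149 q [ 0.97 -0.05 -0.24 -0.   -1.38  0.02] t 31.25 tips 0.017 gap 0.0851 F [-0.1 -0.   0.1]
total units [-0.074 -0.102  1.961] rows 2.0
roll units -0.08
```

Call:
servo_tool --plan '[{"claw":1,"linear":[-0.07,-0.1,0.8],"roll":-0.08},{"claw":1,"linear":[0,0,0.7],"roll":0},{"claw":1,"linear":[0,0,0.4],"roll":0},{"claw":1,"linear":[0,0,0],"roll":0},{"claw":1,"linear":[0,0,0],"roll":0},{"claw":1,"linear":[0,0,0],"roll":0}]'

```text
time_s: 31.75
eef_pos: [0.4565, 0.3231, 0.064]
tcp_rot: [[0.843, -0.538, 0.002], [-0.538, -0.843, 0.001], [0.001, -0.002, -1.0]]
ft_force: [-0.1, 0.3, -0.1]
finger_gap: 0.0853
grasp_force: 0.0
```

```bash
python3 go.py .4555 .3225 .020 -2.141
```

```text
pos [0.4565 0.3231 0.064 ] yaw -2.139 q [ 0.98 -0.01 -0.31  0.   -1.27  0.03] t 31.75 tips 0.017 gap 0.0853 F [-0.1  0.3 -0.1]
total units [-0.02   0.036  1.467] rows 1.5
roll units 0.02
```

Call:
servo_tool --plan '[{"claw":1,"linear":[-0.015,0.02,0.6],"roll":0},{"claw":1,"linear":[0,0,0.5],"roll":0},{"claw":1,"linear":[0,0,0.3],"roll":0},{"claw":1,"linear":[0,0,0],"roll":0},{"claw":1,"linear":[0,0,0],"roll":0},{"claw":1,"linear":[0,0,0],"roll":0},{"claw":-1,"linear":[0,0,0],"roll":0},{"claw":-1,"linear":[0,0,0],"roll":0},{"claw":-1,"linear":[0,0,0],"roll":0},{"claw":-1,"linear":[0,0,0],"roll":0},{"claw":-1,"linear":[0,0,0],"roll":0},{"claw":-1,"linear":[0,0,0],"roll":0}]' --newtons 40

```text
time_s: 32.75
eef_pos: [0.4554, 0.3226, 0.0213]
tcp_rot: [[0.843, -0.538, 0.001], [-0.538, -0.843, 0.001], [0.0, -0.001, -1.0]]
ft_force: [-0.2, 0.1, 5.0]
finger_gap: 0.039
grasp_force: 41.6
```

Call:
servo_tool --plan '[{"claw":-1,"linear":[0,0,0],"roll":0},{"claw":-1,"linear":[0,0,0],"roll":0},{"claw":-1,"linear":[0,0,-0.2],"roll":0},{"claw":-1,"linear":[0,0,-0.6],"roll":0},{"claw":-1,"linear":[0,0,-0.9],"roll":0},{"claw":-1,"linear":[0,0,-0.5],"roll":0},{"claw":-1,"linear":[0,0,0],"roll":0},{"claw":-1,"linear":[0,0,0],"roll":0},{"claw":-1,"linear":[0,0,0],"roll":0}]'

```text
time_s: 33.5
eef_pos: [0.4544, 0.3219, 0.0849]
tcp_rot: [[0.843, -0.538, -0.002], [-0.538, -0.843, -0.001], [-0.001, 0.002, -1.0]]
ft_force: [0.3, 0.5, -1.6]
finger_gap: 0.0389
grasp_force: 41.0
```

```bash
python3 go.py .6387 .2128 .08 -1.212; python3 - <<'E'
from h import *
s=r.read_state(); c=proj('side',s['eef_pos'])[0].astype(int)
im=snap('side','s8.png',(c[0]-60,c[1]-45,c[0]+60,c[1]+45),5)
E
```

```text
pos [0.4544 0.3219 0.0849] yaw -2.139 q [ 0.98 -0.03 -0.28 -0.   -1.32  0.03] t 33.5 tips 0.017 gap 0.0389 F [ 0.3  0.5 -1.6]
total units [ 7.135 -0.241  0.153] rows 7.2
roll units -9.269
```

View pics/s8.png

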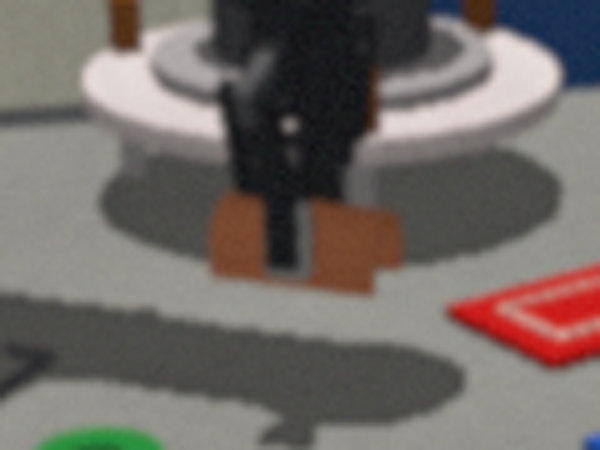

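The liner is held level at (300,245) of the crop, with the finger on its side.

Call:
servo_tool --plan '[{"claw":-1,"linear":[0.89,-0.03,0],"roll":0},{"claw":-1,"linear":[0.89,-0.03,0],"roll":0},{"claw":-1,"linear":[0.89,-0.03,0],"roll":0},{"claw":-1,"linear":[0.89,-0.03,0],"roll":0},{"claw":-1,"linear":[0.89,-0.03,0],"roll":0},{"claw":-1,"linear":[0.89,-0.03,0],"roll":0},{"claw":-1,"linear":[0.89,-0.03,0],"roll":0},{"claw":-1,"linear":[0.89,-0.03,0],"roll":0},{"claw":-1,"linear":[0,0,0],"roll":-0.93},{"claw":-1,"linear":[0,0,0],"roll":-0.93},{"claw":-1,"linear":[0,0,0],"roll":-0.93},{"claw":-1,"linear":[0,0,0],"roll":-0.93}]'

```text
time_s: 34.55
eef_pos: [0.6385, 0.2129, 0.0842]
tcp_rot: [[0.982, -0.191, -0.003], [-0.191, -0.982, -0.002], [-0.003, 0.002, -1.0]]
ft_force: [0.2, -0.5, -1.1]
finger_gap: 0.0388
grasp_force: 41.1
```

Call:
servo_tool --plan '[{"claw":-1,"linear":[0,0,0],"roll":-0.93},{"claw":-1,"linear":[0,0,0],"roll":-0.93},{"claw":-1,"linear":[0,0,0],"roll":-0.93},{"claw":-1,"linear":[0,0,0],"roll":-0.93},{"claw":-1,"linear":[0,0,0],"roll":-0.93},{"claw":-1,"linear":[0,0,0.3],"roll":-0.9},{"claw":-1,"linear":[0,0,0.5],"roll":0},{"claw":-1,"linear":[0,0,0.2],"roll":0},{"claw":-1,"linear":[0,0,0],"roll":0},{"claw":-1,"linear":[0,0,0],"roll":0},{"claw":-1,"linear":[0,0,0],"roll":0},{"claw":-1,"linear":[0,0,0],"roll":0}]'

```text
time_s: 35.55
eef_pos: [0.6396, 0.2137, 0.0575]
tcp_rot: [[0.936, 0.351, 0.001], [0.351, -0.936, 0.0], [0.001, -0.0, -1.0]]
ft_force: [0.0, 0.6, -2.5]
finger_gap: 0.0391
grasp_force: 41.1
```

```bash
python3 go.py .6387 .2128 .033 -1.212
```

```text
pos [0.6396 0.2137 0.0575] yaw -1.212 q [ 0.62  0.29  0.01  0.   -1.29  1.31] t 35.55 tips 0.017 gap 0.0391 F [ 0.   0.6 -2.5]
total units [-0.039  0.019  0.816] rows 0.9
roll units 0.003
```

Call:
servo_tool --plan '[{"claw":-1,"linear":[-0.03,0.02,0.4],"roll":0},{"claw":-1,"linear":[0,0,0.25],"roll":0},{"claw":-1,"linear":[0,0,0.1],"roll":0},{"claw":-1,"linear":[0,0,0.06],"roll":0},{"claw":-1,"linear":[0,0,0],"roll":0},{"claw":-1,"linear":[0,0,0],"roll":0},{"claw":-1,"linear":[0,0,0],"roll":0}]'

```text
time_s: 36.13
eef_pos: [0.6387, 0.2128, 0.0327]
tcp_rot: [[0.936, 0.352, 0.001], [0.352, -0.936, 0.0], [0.001, -0.0, -1.0]]
ft_force: [0.5, -0.3, -1.4]
finger_gap: 0.0392
grasp_force: 41.0
```

```bash
python3 go.py .6387 .2128 .0293 -1.212
```

```text
pos [0.6387 0.2128 0.0327] yaw -1.211 q [ 0.62  0.31 -0.01  0.   -1.25  1.31] t 36.1333 tips 0.017 gap 0.0392 F [ 0.5 -0.3 -1.4]
total units [-0.002  0.     0.115] rows 0.2
roll units 0.005
```

Call:
servo_tool --plan '[{"claw":-1,"linear":[0,0,0.05],"roll":0},{"claw":-1,"linear":[0,0,0.04],"roll":0},{"claw":-1,"linear":[0,0,0.03],"roll":0},{"claw":-1,"linear":[0,0,0.01],"roll":0},{"claw":-1,"linear":[0,0,0],"roll":0},{"claw":-1,"linear":[0,0,0],"roll":0},{"claw":-1,"linear":[0,0,0],"roll":0}]'

```text
time_s: 36.72
eef_pos: [0.6386, 0.2128, 0.0293]
tcp_rot: [[0.936, 0.352, 0.001], [0.352, -0.936, 0.0], [0.001, 0.0, -1.0]]
ft_force: [-3.6, 0.4, 6.1]
finger_gap: 0.0388
grasp_force: 41.9
```

Call:
servo_tool --plan '[{"claw":0.4,"linear":[0,0,0],"roll":0},{"claw":0.6,"linear":[0,0,0],"roll":0},{"claw":0.8,"linear":[0,0,0],"roll":0},{"claw":0.8,"linear":[0,0,-0.3],"roll":0},{"claw":0.8,"linear":[0,0,-0.8],"roll":0},{"claw":0.8,"linear":[0,0,-0.9],"roll":0},{"claw":0.8,"linear":[0,0,-0.9],"roll":0},{"claw":0.8,"linear":[0,0,-0.9],"roll":0},{"claw":0.8,"linear":[-0.9,0,0],"roll":0},{"claw":0.8,"linear":[-0.9,0,0],"roll":0},{"claw":0.8,"linear":[-0.9,0,0],"roll":0},{"claw":0.8,"linear":[-0.9,0,0],"roll":0}]'

```text
time_s: 37.72
eef_pos: [0.5365, 0.1743, 0.1429]
tcp_rot: [[0.936, 0.351, 0.001], [0.351, -0.936, 0.0], [0.001, -0.0, -1.0]]
ft_force: [-0.3, 1.0, 0.4]
finger_gap: 0.0766
grasp_force: 0.0
```

Call:
servo_tool --plan '[{"claw":0.8,"linear":[-0.9,0,0],"roll":0},{"claw":0.8,"linear":[-0.9,0,0],"roll":0},{"claw":0.8,"linear":[-0.7,0,0],"roll":0},{"claw":0.8,"linear":[0,0,0],"roll":0},{"claw":0.8,"linear":[0,0,0],"roll":0},{"claw":0.8,"linear":[0,0,0],"roll":0},{"claw":0.8,"linear":[0,0,0],"roll":0}]'

```text
time_s: 38.3
eef_pos: [0.4677, 0.1486, 0.1425]
tcp_rot: [[0.936, 0.351, 0.0], [0.351, -0.936, 0.0], [0.0, -0.0, -1.0]]
ft_force: [-0.2, -0.3, 0.4]
finger_gap: 0.0769
grasp_force: 0.0
```

```bash
python3 - <<'E'
from fit import *
im=r.get_image('top'); sd=r.get_image('side')
print(fit('top',mask(im,'orange',(240,166),30),'liner',.6387,.2128,.36,z0=.008))
P=proj('top',[.62,-.207,.048])[0]; print('ins',fit('top',mask(im,'orange',P,22),'ins',.619,-.207,0,z0=.028,rot=0))
print('jar',w('top',np.argwhere(mask(im,'bright',(343,246),16)).mean(0)[::-1],.05))
f=lambda a,s:cv2.resize(a[...,::-1],s,interpolation=cv2.INTER_CUBIC)
cv2.imwrite('pics/fin.png',np.vstack([f(im[120:270,200:500],(600,300)),f(sd[190:370,310:510],(600,300)) if 0 else f(sd[200:350,220:520],(600,300))]))
E
```

```text
(array([0.641 , 0.2133, 0.3604]), np.float64(0.134), 731)
ins (array([ 0.6192, -0.2076, -0.04  ]), np.float64(0.068), 505)
jar [[ 0.4661067  -0.00150326  0.05      ]]
```

View pics/fin.png

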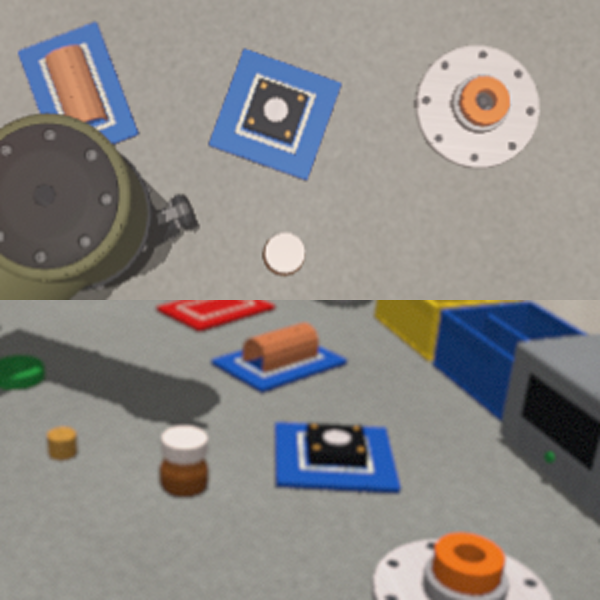

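The final views show both rings stacked flat on the pin (485,100) and the plate in its square outline (275,112). The liner stands arch-up in the long outline (75,85), and the jar has not moved (measured within 1 mm of its start). Everything is released, so I hand in.

```bash
python3 -c "
from workcell import r
print(r.job_done())"
```

```text
the job is handed in; nothing more can be done
None
```

I handed the job in at about 38 s: the spacer and then the insulator were set over the flange pin and each pressed at about 10 N, the plate and liner lie in their outlines, the jar has not moved, and everything is released. The hand-in gave no verdict.

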